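# Clamp a border tile on the carving board with a quick-thread hand nut

## Robot

A 7-joint arm with a two-finger parallel gripper is mounted at the origin on a cart in front of the work surface, level with it; the furniture and walls round the work are solid. World frame = base frame: x ahead of the robot, y to its left, z up, the work surface at z = 0. Lengths are in m, angles in rad, forces in N, time in s.
With the tool pointing down it reaches from about 0.425 to 0.95 m from the base axis. Payload 16.7 kg.
Tool frame: the origin (TCP) lies at the very end of the fingers, on their centre line; the grasp point (between the pads) lies 19 mm behind it (bot.grip_depth is the z of the grasp point in the tool frame, in m); z points along the fingers, y is the line along which they close (so a half turn about z gives the same grasp; the last joint's range is limited). The gripper opens to 94 mm and grips with 3 to 60 N. Pads are 16 mm wide; open, the fingers measure 119 mm over their backs; the gripper's body (75 mm by 177 mm) begins 78 mm behind the grasp point.
Start: joints at [-1.25, 0.426, 0.074, 1.606, -0.034, 1.111, -0.067], TCP at [0.306, 0.602, 0.205] pointing down, gripper open.
Joint ranges: [-2.85, 2.85], [-0.5, 2.14], [-1.23, 1.37], [0.21, 2.46], [-1.02, 4.16], [0.16, 2.05], [-2.73, 2.73]. Speed limits (rad/s): [1.89, 1.89, 2.39, 2.39, 3.01, 3.01, 3.01].

## Interface

Orientations are given as a 3x3 rotation matrix whose columns are the frame's x, y, z axes.
In Python, from station import bot gives the robot as it stands. The module is installed in compiled form; this text tells all that it offers.
- The arm moves only by the tool arm_command, never from a script. Its argument "moves" is a list that holds one entry, the list of rows, each a list of 7 numbers: the shift along the tool's x, y, z in m, then the turn, a rotation vector about the tool's x, y, z in rad, then the finger opening in m, from 0 to 0.094. In form: [[[x, y, z, wx, wy, wz, hand], ...]]. A call has 1 to 10 rows; each row is the pose to reach, as a shift and turn from the pose commanded when the call began, along the tool's axes at that moment; what a row does not reach only later rows make up. A row lasts 1/10 s, in which the tool goes at most 50 mm and 8.59 degrees, less where a joint would pass 70% of its speed; a pose out of reach is approached as far as the arm can. A call with a gripper value outside its range is refused whole. The fingers move at their own pace and stop on an object; "grip_force" is the grip in N (left out, the last holds). Time passes only in rows, so rows that repeat a pose let the fingers close. It gives the time, the measured TCP pose, the force, the opening and the grip force at its end, in the units of the state.
- bot.read_state(): the state, without advancing time (a new reading comes with each control period).
- bot.grab_frame(name): name is "side" or "top" or "wrist"; returns the picture (400x640x3 uint8, red, green, blue); there is no depth.
- bot.camera_info(name): a dict with "fx", "fy", "cx", "cy" (pixels), "rvec" (rotation vector, rad) and "tvec" (3), from world to camera coordinates, as OpenCV has them. Camera axes: x right, y down, z forward; pixel columns grow to the right and rows downward; lengths in m; the calibration is good to about 2 mm. A picture is of the moment at which its call begins: read the wrist's pose just before it. camera_info takes no time and is no camera call; for the wrist camera it gives the pose at the moment of the call.
- bot.job_done(): hands the job in; it is judged then, once.
The state is a dict: "clock": time; "joints": joint angles; "qvel": joint speeds; "tau": joint torques, N m; "tcp_pos": TCP position; "tcp_rot": TCP orientation; "wrist_force": force on the tool from outside, world axes, zero at the start; "wrist_torque": the same for the moment, N m; "width": finger opening in m; "grip_force": force on a finger pad.
Only numpy, scipy, OpenCV 4.12 (cv2) and the standard library are available. Lean on these libraries where they do the work, as an engineer would, in place of code of your own. Each camera call takes 0.05 s, during which the arm holds its last target. There are 200 camera calls.

## Task

Set the terracotta tile up for carving on the clamp board: slide it flat under the steel bar until it is fully home against the back stop, then lay the steel strap over the stud with its long end resting on the tile and its short end on the wooden block. Set the hand nut on the stud, back it off until its thread drops in, then run it down finger-tight on the strap; leave the other things where they are.

Things in the scene. Friction and masses are not known exactly. Their poses are not given: they have to be found in the camera images.
- board: Plywood clamp board, 152 x 292 x 12 mm, fixed on the table at another place and yaw each time. Origin on the table under its middle, z up, y along its length from stud to bar (all board coordinates in mm in this frame). The tile is home with its middle at x = 0, y = 68, its underside at z = 12. A wooden heel block (top z = 26) spans y = -125 to -105, x = -35 to 35.
- bar (a point): Middle of the underside of the board's fixed steel bar, at x = 0, y = 111, z = 28. The bar is 26 wide (y = 98 to 124), 8 thick, its screw heads reach z = 41. Under it is a slot 16 high and 80 wide (x = -40 to 40) between two spacers, open towards the stud. Behind it stands a wooden back stop 14 high, its face at y = 128.
- stud (a point): Point on the table on the axis of the board's fixed steel stud (x = 0, y = -65, z = 0 on the board; axes as the board's). Foot disc 48 mm diameter to z = 18.5; smooth core of 33 mm diameter with a chamfered end at z = 73.5; three-start right-hand thread of round ridges, 40.4 mm over the ridges, lead 28.5 mm a turn (9.5 mm from ridge to ridge).
- thread_end (a point): Point on the stud's axis at z = 56.5, where the three ridges end, at 0, 120 and 240 degrees counter-clockwise (from above) from the board's x axis; above it the core is bare and guides the nut. A nut set down at any yaw stops on the ridges with its underside at z = 43 to 51.5. Turned back (counter-clockwise) it climbs to 51.5 and drops off the ends by about 8 mm.
- tile: Plain terracotta border tile, 64 (its x) x 120 (its y) x 14 mm, 0.22 kg, lying flat; origin under its middle. Either end may go first.
- strap: Flat steel clamp strap, 64 (its x) x 155 (its y) x 12 mm, 0.28 kg, lying flat, with a 46 mm round hole. Origin on the hole's axis at the underside. It balances at y = +17. In place the hole is round the stud (2.8 mm free all round), the short end (60 mm to -y) on the heel block and the long end on the tile, all level: underside at z = 26, top at 38.
- strap_toe (a point): Middle of the strap's long end at its underside, 95 mm to +y of the hole's axis; faced with cork below.
- nut: Dark steel flanged hex hand nut, 0.25 kg, standing flange down. Origin on its axis at the underside, z up. Flange 77 mm diameter, 6 mm high; hexagon from 6 to 34 mm high, 60 mm across flats, the flats facing 0, 60, 120, ... degrees from its x axis. Bore 42.6 mm; three inward thread lugs in it, 28 degrees long, at 0, 120 and 240 degrees from its x axis, leave 35.2 mm.
- nut_lugs (a point): Point on the nut's axis 10 mm above its underside, level with the lugs. The drop comes where nut yaw less board yaw passes about 20 to 30 degrees (or 120, 240 more); the nut must be free to fall, e.g. turned between fingers a few mm open. Turned clockwise from there it goes under the ridges, meets the strap (underside z = 38) after about 60 degrees and is tight after about 90.
- kidney: Flat red rubber kidney-shaped potter's rib, 44 x 90 x 6 mm, lying among the parts; bystander.
- test_tile: Small square glaze test tile, 50 x 50 x 9 mm, lying nearest the robot; bystander.
- cup: Small pale plastic cup, 71 mm diameter, 84 mm high, behind the board; bystander.
- glaze_jar: Small jar with a white lid, 43 mm diameter, 41 mm high, behind the board; bystander.
- tape_roll: Masking tape roll, 104 mm diameter, 24 mm high, lying behind the board; bystander.

How it is judged:
On the way, in this order (a step that is already met when the one before it is completed fails the run):
1. The tile lies flat on the board under the bar, its end within 4 mm of the back stop (y of tile in the frame of board between 0.064 and 0.071 m and x of tile in the frame of board between -0.009 and 0.009 m and z of tile in the frame of board between 0.01 and 0.014 m and angle between the y axis of tile and the y axis of board, either way round below 0.15 rad), for 0.2 s.
2. The strap lies flat with its hole round the stud, its short end on the heel block and its long end on the tile (all of step 1 and horizontal distance between strap and stud below 0.005 m and z of strap in the frame of board between 0.0245 and 0.0275 m and x of strap_toe in the frame of board between -0.018 and 0.018 m and y of strap_toe in the frame of board above 0.018 m and angle between strap's own z axis and vertical below 0.03 rad), for 0.2 s.
3. The nut, square on the stud, has been backed up to the upper end of the thread: its lugs bear on the ridges with its underside over 49 mm above the table (horizontal distance between nut and stud below 0.0035 m and z of nut in the frame of board between 0.049 and 0.054 m and angle between nut's own z axis and vertical below 0.12 rad and contact force between nut and board above 0.2 N), for 0.04 s.
4. The nut has dropped off the thread's end to the next ridge (underside below 45.5 mm) (horizontal distance between nut and stud below 0.0035 m and z of nut in the frame of board below 0.0455 m), for 0.1 s.
5. The nut is run down finger-tight: it presses on the strap with over 6 N (horizontal distance between nut and stud below 0.0035 m and z of nut in the frame of board between 0.0365 and 0.0388 m and angle between nut's own z axis and vertical below 0.04 rad and contact force between nut and strap above 6 N), for 0.04 s.
At the end, for the whole second after the job is handed in: Tile flat under the bar within 4 mm of the stop (9 mm sideways, 0.15 rad); strap flat (0.03 rad), hole within 5 mm of the stud axis, toe 10 mm or more onto the tile, 18 mm from its line; nut threaded, square (0.04 rad), within 3.5 mm of the axis and 0.8 mm of the strap; all at rest (all of step 2 and horizontal distance between nut and stud below 0.0035 m and z of nut in the frame of board between 0.0365 and 0.0388 m and angle between nut's own z axis and vertical below 0.04 rad and linear speed of each of nut, tile, strap below 0.02 m/s); the robot touches nothing.
It fails at once if A bystander (rib, test tile, cup, jar or tape roll) is shoved over 40 mm (distance of any of kidney, test_tile, cup, glaze_jar, tape_roll from where it was at the start of the episode above 0.04 m).
It also fails if it takes over 72 s, if anything falls off the work surface, if the arm or the gripper's body presses on something with over 40 N, if the wrist force passes 120 N, or if a joint passes its speed limit or range.

## Working session

There is one attempt and no reset: what is moved stays moved. The work goes in short steps, Python scripts to look and compute and a tool call to move; the robot and the scene stay as the last step left them, time stands still between calls to the robot, and variables do not carry over. Pictures are saved under pics/ and viewed, at most 10 in all, crops included, and the job is handed in when it is done.

Besides the shell and the picture viewer there is one more tool, called after "Emit:" as name(argument=value, ...) on one line, values as JSON. arm_command: Moves the arm, as the interface text tells. Its arguments: {"type":"object","properties":{"moves":{"type":"array"},"grip_force":{"type":"number"}},"required":["moves"]}

```bash
mkdir -p pics
python3 - <<'E'
from station import bot
import cv2,numpy as np
s=bot.read_state(); print(s['clock'],s['tcp_pos'],s['tcp_rot'],s['width'],bot.grip_depth)
for n in ['top','side','wrist']:
    im=bot.grab_frame(n); cv2.imwrite(f'pics/{n}0.png',im[:,:,::-1]); c=bot.camera_info(n); print(n,{k:np.round(v,4).tolist() for k,v in c.items()})
E
```

```text
0.0 [0.30597868 0.60116283 0.20477776] [[-8.91212430e-01  4.53585872e-01 -5.12129562e-04]
 [ 4.53586154e-01  8.91211652e-01 -1.17984645e-03]
 [-7.87458463e-05 -1.28378870e-03 -9.99999173e-01]] 0.09380658845613019 -0.0188
top {'fx': 412.0292, 'fy': 412.0292, 'cx': 324.2673, 'cy': 197.2394, 'rvec': [2.0983, -2.1278, 0.2125], 'tvec': [-0.0721, 0.5644, 1.0224]}
side {'fx': 369.5891, 'fy': 369.5891, 'cx': 309.6407, 'cy': 205.5051, 'rvec': [-0.0139, 2.8197, -1.3375], 'tvec': [0.541, 0.1036, 0.9309]}
wrist {'fx': 306.9981, 'fy': 306.9981, 'cx': 319.9221, 'cy': 203.9024, 'rvec': [-2.5075, -1.537, -0.1774], 'tvec': [-0.6743, -0.0228, 0.3896]}
```

View pics/top0.png

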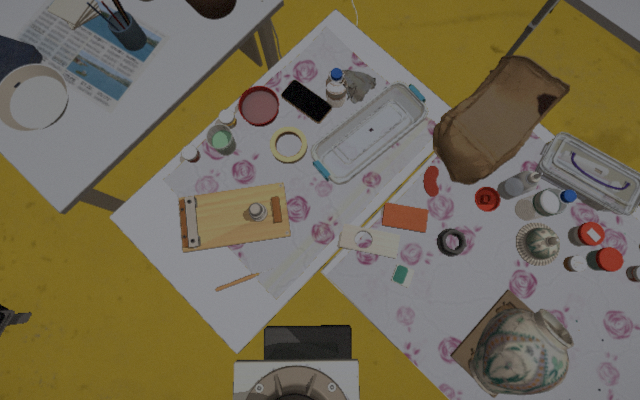

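View pics/side0.png

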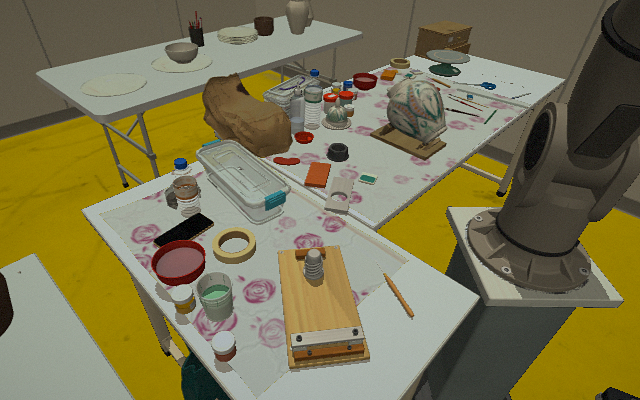

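The top view shows the board at about (235,217), with the bar at left (190,221) and the stud at (257,211). The tile is at (405,217), the strap at (370,241) with its hole near (363,238), and the nut at (452,241). The kidney is at (431,181) and the test tile at (401,274). The side view agrees.

```bash
cat > h.py <<'E'
from station import bot
import cv2,numpy as np
from scipy.spatial.transform import Rotation as R
def ray(c,px,z):
    Rm=cv2.Rodrigues(np.array(c['rvec'],float))[0];t=np.array(c['tvec'],float).ravel()
    px=np.atleast_2d(np.array(px,float))
    d=np.c_[(px[:,0]-c['cx'])/c['fx'],(px[:,1]-c['cy'])/c['fy'],np.ones(len(px))]@Rm
    o=-Rm.T@t
    return o+d*((z-o[2])/d[:,2])[:,None]
def proj(c,P):
    Rm=cv2.Rodrigues(np.array(c['rvec'],float))[0];t=np.array(c['tvec'],float).ravel()
    q=np.atleast_2d(P)@Rm.T+t
    return np.c_[q[:,0]/q[:,2]*c['fx']+c['cx'],q[:,1]/q[:,2]*c['fy']+c['cy']]
def grab(n,name):
    c=bot.camera_info(n); im=bot.grab_frame(n); cv2.imwrite(f'pics/{name}.png',im[:,:,::-1]); return c,im
def move(p,yaw,s=None):
    """tool shift + rotvec from present pose to TCP p, tool down with tool y axis at world yaw (mod pi)"""
    s=s or bot.read_state(); Rt=np.array(s['tcp_rot']); out=[]
    for y in (yaw,yaw+np.pi):
        ty=np.array([np.cos(y),np.sin(y),0]); tz=np.array([0,0,-1.]); G=np.c_[np.cross(ty,tz),ty,tz]
        out.append(R.from_matrix(Rt.T@G).as_rotvec())
    rv=min(out,key=np.linalg.norm)
    return np.round(np.r_[Rt.T@(np.array(p)-s['tcp_pos']),rv],4), np.round(out,3).tolist(), np.round(s['joints'],2).tolist()
E
python3 - <<'E'
from h import *
c=bot.camera_info('top'); im=cv2.cvtColor(cv2.imread('pics/top0.png'),cv2.COLOR_BGR2HSV)
for n,px,z in [('board',[(180,193),(285,183),(290,240),(185,250)],.012),('stud',[(258,206)],.0735),('strap',[(344,227),(400,237),(397,257),(340,249),(363,238)],.012),('nut',[(452,241)],.02),('kid',[(431,181)],0),('tt',[(401,274)],0)]:
    print(n,np.round(ray(c,px,z)[:,:2],3).tolist())
m=cv2.inRange(im,(3,140,90),(14,255,255)); 
for ct in cv2.findContours(m,0,2)[0]:
    if cv2.contourArea(ct)>300:
        r=cv2.minAreaRect(ct);print(r,np.round(ray(c,cv2.boxPoints(r),.014)[:,:2],3).tolist())
w=bot.camera_info('wrist');s=bot.read_state();Rt=s['tcp_rot'];Rm=cv2.Rodrigues(np.array(w['rvec']))[0];o=-Rm.T@np.array(w['tvec']).ravel()
print('cam in tool',Rt.T@(o-s['tcp_pos']),'axis',Rt.T@Rm.T)
E
```

```text
board [[0.59, 0.316], [0.614, 0.028], [0.457, 0.013], [0.434, 0.293]]
stud [[0.539, 0.091]]
strap [[0.49, -0.132], [0.461, -0.281], [0.408, -0.271], [0.431, -0.12], [0.46, -0.182]]
nut [[0.448, -0.417]]
kid [[0.617, -0.377]]
tt [[0.364, -0.281]]
((610.2500610351562, 259.25), (24.748737335205078, 21.21320343017578), 45.0) [[0.398, -0.79], [0.437, -0.835], [0.391, -0.874], [0.352, -0.829]]
((592.0, 233.0), (22.0, 22.0), 90.0) [[0.494, -0.769], [0.494, -0.828], [0.435, -0.819], [0.435, -0.761]]
((404.5, 216.99998474121094), (44.141815185546875, 22.393728256225586), 9.782407760620117) [[0.496, -0.231], [0.556, -0.244], [0.534, -0.361], [0.474, -0.347]]
((485.0, 198.5), (23.0, 20.0), 90.0) [[0.595, -0.493], [0.594, -0.548], [0.53, -0.541], [0.531, -0.487]]
cam in tool [ 0.06624352 -0.00073081 -0.17989497] axis [[-1.31292032e-04 -9.73841112e-01 -2.27229997e-01]
 [ 9.99999233e-01 -4.07672031e-04  1.16936961e-03]
 [-1.23141552e-03 -2.27229669e-01  9.73840419e-01]]
```

Emit:
arm_command(moves=[[[-0.354,-0.268,-0.095,0,0,0.84,0.094],[-0.354,-0.268,-0.095,0,0,0.84,0.094],[-0.354,-0.268,-0.095,0,0,0.84,0.094],[-0.354,-0.268,-0.095,0,0,0.84,0.094],[-0.354,-0.268,-0.095,0,0,0.84,0.094],[-0.354,-0.268,-0.095,0,0,0.84,0.094],[-0.354,-0.268,-0.095,0,0,0.84,0.094],[-0.354,-0.268,-0.095,0,0,0.84,0.094],[-0.354,-0.268,-0.095,0,0,0.84,0.094],[-0.354,-0.268,-0.095,0,0,0.84,0.094]]])

```text
clock: 1.15
tcp_pos: [0.5028, 0.1961, 0.3021]
tcp_rot: [[-0.25, 0.968, 0.002], [0.968, 0.25, 0.0], [-0.0, 0.002, -1.0]]
wrist_force: [0.3, -0.5, -0.3]
width: 0.0941
grip_force: 0.0
```

Run:
```python
from h import *
s=bot.read_state();print(s['clock'],s['tcp_pos'],s['joints'],s['wrist_force'])
c,im=grab('wrist','w1')
import json;json.dump({k:np.array(v).tolist() for k,v in c.items()},open('w1.json','w'))
print(move((.48,-.27,.3),np.radians(-10.7)))
```

```text
1.15 [0.5027907  0.19608617 0.30206391] [-0.88875601  0.1231468   0.44243706  1.80876055 -0.05515632  1.21973637
 -0.17812767] [ 0.28227999 -0.47904139 -0.29830548]
(array([-4.480e-01, -1.389e-01,  1.200e-03,  1.300e-03, -4.000e-04,
        4.411e-01]), [[0.001, -0.0, 0.441], [0.001, 0.002, -2.7]], [-0.89, 0.12, 0.44, 1.81, -0.06, 1.22, -0.18])
```

View pics/w1.png

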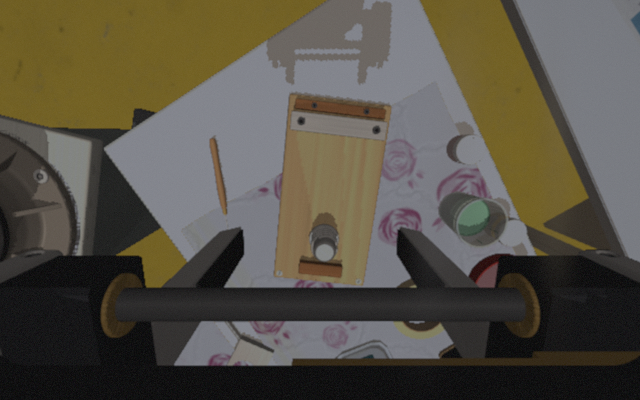

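The wrist view shows the board, with corners near (290,93), (390,103), (363,283) and (274,275) and the stud top at (325,252). Next I'll fit the board and move over the parts.

Run:
```python
from h import *
import json
c=json.load(open('w1.json'));im=cv2.imread('pics/w1.png');hsv=cv2.cvtColor(im,cv2.COLOR_BGR2HSV)
print(hsv[200,330],hsv[110,300],hsv[125,340],hsv[252,325],hsv[268,320],hsv[300,310],hsv[120,420])
m=cv2.inRange(hsv,(8,70,60),(24,200,255)); m[:85]=0;m[290:]=0;m[:,:265]=0;m[:,400:]=0
m=cv2.morphologyEx(m,cv2.MORPH_CLOSE,np.ones((25,25)))
ct=max(cv2.findContours(m,0,1)[0],key=cv2.contourArea)[:,0]
w=ray(c,ct,.012)[:,:2].astype(np.float32)*1000
r=cv2.minAreaRect(w);print(r,cv2.boxPoints(r).tolist())
vis=im.copy();cv2.drawContours(vis,[ct.reshape(-1,1,2)],-1,(0,0,255),1)
# stud top bright circle
g=cv2.cvtColor(im,cv2.COLOR_BGR2GRAY);sub=g[225:275,300:350];t=(sub>185).astype(np.uint8)
for q in cv2.findContours(t,0,1)[0]:
    if cv2.contourArea(q)>60:
        e=cv2.minEnclosingCircle(q);p=(e[0][0]+300,e[0][1]+225);print('stud',p,e[1],cv2.contourArea(q),ray(c,p,.0735))
crop=cv2.resize(vis[85:295,230:430],None,fx=2.8,fy=2.8,interpolation=cv2.INTER_CUBIC);cv2.imwrite('pics/v1.png',crop)
```

```text
[ 20  95 131] [ 19 105  90] [ 16  23 123] [ 90   4 132] [ 12 144 103] [165  13  40] [113  18 131]
((523.4368896484375, 169.0816192626953), (150.19647216796875, 289.5635986328125), 7.858020782470703) [[429.24945068359375, 302.236572265625], [468.83819580078125, 15.391993522644043], [617.6243286132812, 35.926666259765625], [578.0355834960938, 322.771240234375]]
```

View pics/v1.png

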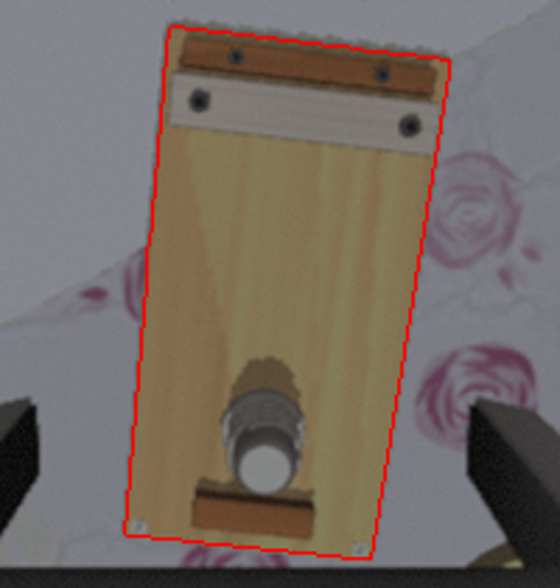

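Emit:
arm_command(moves=[[[-0.506,-0.154,0,0,0,0.44,0.094],[-0.506,-0.154,0,0,0,0.44,0.094],[-0.506,-0.154,0,0,0,0.44,0.094],[-0.506,-0.154,0,0,0,0.44,0.094],[-0.506,-0.154,0,0,0,0.44,0.094],[-0.506,-0.154,0,0,0,0.44,0.094],[-0.506,-0.154,0,0,0,0.44,0.094],[-0.506,-0.154,0,0,0,0.44,0.094],[-0.506,-0.154,0,0,0,0.44,0.094],[-0.506,-0.154,0,0,0,0.44,0.094]]])

```text
clock: 2.2
tcp_pos: [0.4827, -0.2981, 0.3003]
tcp_rot: [[0.177, 0.984, 0.0], [0.984, -0.177, 0.0], [0.001, 0.0, -1.0]]
wrist_force: [1.0, 1.2, 0.7]
width: 0.094
grip_force: 0.0
```

Emit:
arm_command(moves=[[[0,0,0,0,0,0,0.094],[0,0,0,0,0,0,0.094]]])

```text
clock: 2.4
tcp_pos: [0.4822, -0.2977, 0.2998]
tcp_rot: [[0.181, 0.984, -0.002], [0.984, -0.181, -0.0], [-0.0, -0.001, -1.0]]
wrist_force: [0.4, 0.3, -0.7]
width: 0.094
grip_force: 0.0
```

Run:
```python
from h import *
s=bot.read_state();print(s['clock'],s['tcp_pos'],s['joints'])
c,im=grab('wrist','w2')
import json;json.dump({k:np.array(v).tolist() for k,v in c.items()},open('w2.json','w'))
```

```text
2.4 [ 0.48223309 -0.297712    0.29977757] [-0.28921671  0.22838446  0.876538    1.76983285 -0.18458301  1.23073994
  0.45514613]
```

View pics/w2.png

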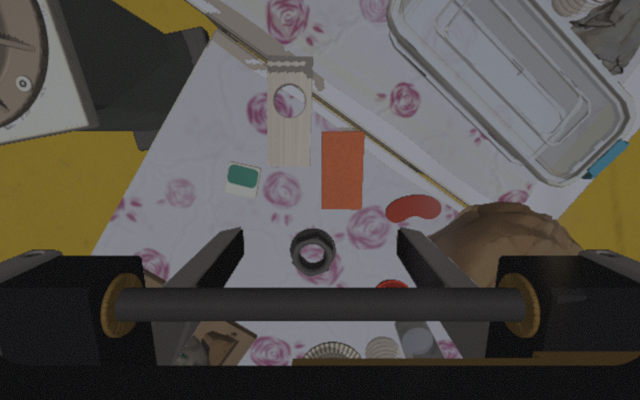

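The parts view shows the tile at (342,170), the strap at (290,115) with its hole at (290,100), and the nut at (312,252). The strap's short end points toward world +y.

Run:
```python
from h import *
import json
c1=json.load(open('w1.json'));print('stud',ray(c1,(324.6,252.1),.0735))
c=json.load(open('w2.json'));im=cv2.imread('pics/w2.png');hsv=cv2.cvtColor(im,cv2.COLOR_BGR2HSV)
m=cv2.inRange(hsv,(3,140,70),(14,255,255));m[:,:315]=0;m[:,372:]=0;m[:120]=0;m[220:]=0
ct=max(cv2.findContours(m,0,1)[0],key=cv2.contourArea)[:,0]
w=ray(c,ct,.014)[:,:2].astype(np.float32)*1000;r=cv2.minAreaRect(w);print('tile',r,cv2.boxPoints(r).round(1).tolist())
for p in [(290,75),(275,130),(300,150),(275,160),(290,100),(255,130),(316,130),(290,180),(262,80),(290,62)]: print(p,im[p[1],p[0]],hsv[p[1],p[0]])
b=cv2.GaussianBlur(im,(3,3),0).astype(int); d=b[:,:,2]-b[:,:,0]
for row in (80,130,150): print(row,d[row,255:325].tolist())
print(d[55:180,275].tolist());print(im[55:180,275].sum(1).tolist())
```

```text
stud [[0.53392539 0.1011627  0.0735    ]]
tile ((516.2142333984375, -295.0252380371094), (117.0091552734375, 62.05833435058594), 79.597412109375) [[475.1000061035156, -347.0], [536.2000122070312, -358.20001220703125], [557.2999877929688, -243.10000610351562], [496.29998779296875, -231.89999389648438]]
(290, 75) [124 128 133] [ 13  17 133]
(275, 130) [121 127 133] [ 15  23 133]
(300, 150) [130 137 139] [ 23  17 139]
(275, 160) [123 128 133] [ 15  19 133]
(290, 100) [138 130 129] [117  17 138]
(255, 130) [132 122 125] [129  19 132]
(316, 130) [140 131 130] [117  18 140]
(290, 180) [108  91 115] [159  53 115]
(262, 80) [138 129 128] [117  18 138]
(290, 62) [109 113 119] [ 12  21 119]
80 [-10, -10, -10, -10, -10, -9, -10, -10, -10, -10, -8, -3, 5, 9, 11, 11, 10, 10, 11, 11, 10, 10, 11, 11, 10, 11, 10, 10, 10, 10, 10, 10, 10, 10, 10, 10, 10, 11, 12, 10, 10, 11, 11, 11, 10, 10, 9, 10, 11, 11, 11, 11, 11, 10, 10, 9, 6, 0, -3, 3, 8, 10, 10, 10, 9, 10, 10, 10, 5, -2]
130 [-7, -3, 2, 5, 8, 9, 9, 9, 9, 11, 12, 12, 11, 12, 10, 11, 11, 11, 11, 10, 11, 11, 10, 10, 12, 11, 11, 11, 11, 11, 11, 11, 1
[... 813 characters left out ...]
, 11, 10, 10, 10, 11, 9, 6, 1, -4, -7, -8, -7, -4, 1, 5, 6, 5, 3, 4, 6, 6]
[279, 262, 257, 257, 256, 260, 263, 345, 384, 377, 318, 256, 261, 259, 257, 255, 274, 338, 384, 381, 382, 380, 375, 383, 383, 382, 380, 386, 383, 382, 388, 383, 384, 383, 368, 344, 316, 272, 238, 221, 222, 233, 257, 262, 248, 263, 286, 267, 258, 243, 238, 250, 252, 273, 319, 349, 370, 385, 386, 390, 385, 385, 387, 388, 385, 388, 393, 389, 382, 381, 389, 385, 384, 388, 388, 381, 382, 380, 384, 385, 383, 381, 391, 386, 386, 389, 383, 383, 381, 382, 382, 384, 386, 382, 385, 382, 387, 382, 389, 384, 384, 387, 379, 381, 384, 384, 383, 382, 385, 386, 392, 376, 372, 390, 393, 387, 379, 350, 320, 305, 319, 335, 324, 311, 310]
```

Emit:
arm_command(moves=[[[-0.013,0.033,0.15,0,0,0,0.094],[-0.013,0.033,0.15,0,0,0,0.094],[-0.013,0.033,0.15,0,0,0,0.094],[-0.013,0.033,0.2,0,0,0,0.085],[-0.013,0.033,0.25,0,0,0,0.085],[-0.013,0.033,0.28,0,0,0,0.085],[-0.013,0.033,0.297,0,0,0,0.085],[-0.013,0.033,0.297,0,0,0,0.085],[-0.013,0.033,0.297,0,0,0,0.05],[-0.013,0.033,0.297,0,0,0,0.05]]], grip_force=25)

```text
clock: 3.45
tcp_pos: [0.5136, -0.3156, 0.0045]
tcp_rot: [[0.178, 0.984, 0.002], [0.984, -0.178, -0.0], [0.0, 0.002, -1.0]]
wrist_force: [0.8, 0.5, 0.0]
width: 0.0725
grip_force: 0.0
```

Emit:
arm_command(moves=[[[0,0,0,0,0,0,0.05],[0,0,0,0,0,0,0.05],[0,0,0,0,0,0,0.05],[0,0,0,0,0,0,0.05]]])

```text
clock: 3.85
tcp_pos: [0.5132, -0.3159, 0.0043]
tcp_rot: [[0.179, 0.984, 0.001], [0.984, -0.179, 0.0], [0.001, 0.001, -1.0]]
wrist_force: [-0.9, 2.7, 8.2]
width: 0.0637
grip_force: 25.0
```

Run:
```python
from h import *
import json
c=json.load(open('w2.json'));im=cv2.imread('pics/w2.png')
b=cv2.GaussianBlur(im,(3,3),0).astype(int); m=((b[:,:,2]-b[:,:,0]>1)&(b.sum(2)>300)).astype(np.uint8)
m[:68]=0;m[172:]=0;m[:,:262]=0;m[:,320:]=0
m=cv2.morphologyEx(m,cv2.MORPH_OPEN,np.ones((5,5)))
ct=max(cv2.findContours(m,0,1)[0],key=cv2.contourArea)[:,0]
w=ray(c,ct,.012)[:,:2].astype(np.float32)*1000;r=cv2.minAreaRect(w);print('strap',r,cv2.boxPoints(r).round(1).tolist())
g=cv2.GaussianBlur(cv2.cvtColor(im,cv2.COLOR_BGR2GRAY),(3,3),0)
inv=(1-((b[:,:,2]-b[:,:,0]>3)&(b.sum(2)>350))).astype(np.uint8);inv[:78]=0;inv[125:]=0;inv[:,:270]=0;inv[:,309:]=0
for q in cv2.findContours(inv,0,1)[0]:
    if cv2.contourArea(q)>200: e=cv2.fitEllipse(q);print('hole',e,ray(c,e[0],.012),ray(c,e[0],.006))
s=bot.read_state();print(s['clock'],s['tcp_pos'],s['width'],s['grip_force'],s['wrist_force'],s['joints'])
```

```text
strap ((450.2225341796875, -208.09017944335938), (133.43972778320312, 66.74981689453125), 79.20991516113281) [[404.8999938964844, -267.3999938964844], [470.5, -279.8999938964844], [495.5, -148.8000030517578], [429.8999938964844, -136.3000030517578]]
hole ((288.8631896972656, 99.93507385253906), (33.032676696777344, 34.62080764770508), 1.417088508605957) [[ 0.45686569 -0.18006146  0.012     ]] [[ 0.45639998 -0.17937392  0.006     ]]
3.85 [ 0.51320174 -0.3159039   0.00427795] 0.06370336473246312 25.002413392066956 [-0.86194432  2.74333352  8.22946592] [-0.01823892  0.64842025  0.62256422  1.9439426  -0.56054251  0.72617998
  0.76034807]
```

Emit:
arm_command(moves=[[[0,0,-0.05,0,0,0,0.05],[0,0,-0.1,0,0,0,0.05],[0.05,0,-0.12,0,0,-0.06,0.05],[0.1,0,-0.12,0,0,-0.12,0.05],[0.15,0,-0.12,0,0,-0.18,0.05],[0.2,0,-0.12,0,0,-0.25,0.05],[0.25,0,-0.12,0,0,-0.317,0.05],[0.3,0,-0.12,0,0,-0.317,0.05],[0.35,0,-0.12,0,0,-0.317,0.05],[0.4,-0.02,-0.12,0,0,-0.317,0.05]]])

```text
clock: 4.85
tcp_pos: [0.5669, 0.0762, 0.1239]
tcp_rot: [[-0.137, 0.991, 0.002], [0.991, 0.137, 0.0], [-0.0, 0.002, -1.0]]
wrist_force: [1.6, 0.3, -1.5]
width: 0.0638
grip_force: 25.0
```

Run:
```python
from h import *
s=bot.read_state();print(s['clock'],s['tcp_pos'],s['width'],s['joints'])
print(move((.5239,.1692,.11),np.radians(7.86)))
```

```text
4.85 [0.56685019 0.07623721 0.12388498] 0.06383213405290086 [-0.77026399  0.41267016  0.66518751  1.94858733 -0.3249961   0.88610495
  0.1998476 ]
(array([ 0.098 , -0.0298,  0.0138,  0.0016,  0.0002,  0.0003]), [[0.002, 0.0, 0.0], [-0.0, 0.002, -3.141]], [-0.77, 0.41, 0.67, 1.95, -0.32, 0.89, 0.2])
```

Emit:
arm_command(moves=[[[0.05,-0.015,0,0,0,0,0.05],[0.098,-0.03,0,0,0,0,0.05],[0.098,-0.03,0,0,0,0,0.05],[0.098,-0.03,0.045,0,0,0,0.05],[0.098,-0.03,0.08,0,0,0,0.05],[0.098,-0.03,0.095,0,0,0,0.05],[0.098,-0.03,0.103,0,0,0,0.05],[0.098,-0.03,0.106,0,0,0,0.05],[0.098,-0.03,0.106,0,0,0,0.05]]])

```text
clock: 5.75
tcp_pos: [0.5233, 0.1667, 0.0183]
tcp_rot: [[-0.136, 0.991, 0.001], [0.991, 0.136, 0.0], [0.0, 0.001, -1.0]]
wrist_force: [-0.3, 0.3, -2.3]
width: 0.0634
grip_force: 25.0
```

Run:
```python
from h import *
import json
s=bot.read_state();print(s['clock'],s['tcp_pos'],s['width'],s['wrist_force'])
c,im=grab('wrist','w3');json.dump({k:np.array(v).tolist() for k,v in c.items()},open('w3.json','w'))
```

```text
5.75 [0.52327479 0.16670675 0.01827512] 0.06339457658546044 [-0.26706322  0.25997372 -2.31915946]
```

View pics/w3.png

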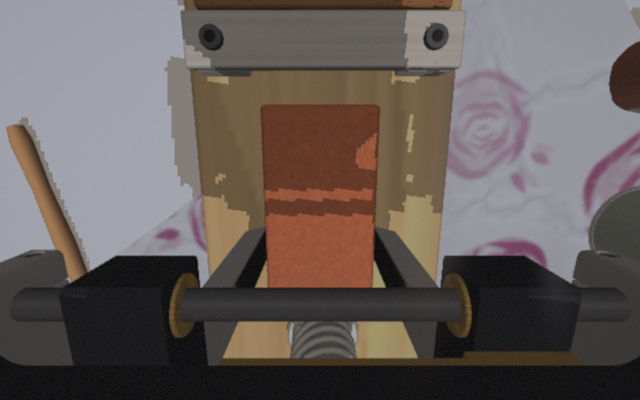

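The tile is held flat on the board, columns 262–379, pointing squarely at the bar. The bar's front edge is at row ~68 and its middle at column ~325.

Run:
```python
from h import *
import json
c=json.load(open('w3.json'));s=bot.read_state();Rt=np.array(s['tcp_rot']);p=s['tcp_pos']
for n,px,z in [('bar L',(187,68),.036),('bar R',(462,68),.036),('tile L',(263,105),.0275),('tile R',(379,105),.0275),('bdL',(201,170),.012),('bdR',(446,170),.012)]:
    w=ray(c,px,z)[0];print(n,np.round(w,4),'tool',np.round(Rt.T@(w-p),4))
```

```text
bar L [0.4445 0.253  0.036 ] tool [ 0.0962 -0.0664 -0.0175]
bar R [0.5785 0.2715 0.036 ] tool [ 0.0962  0.0689 -0.0173]
tile L [0.4815 0.2413 0.0275] tool [ 0.0795 -0.0313 -0.009 ]
tile R [0.5426 0.2497 0.0275] tool [ 0.0795  0.0303 -0.0089]
bdL [0.445  0.1996 0.012 ] tool [ 0.0431 -0.0732  0.0065]
bdR [0.5923 0.2198 0.012 ] tool [0.0431 0.0755 0.0067]
```

Emit:
arm_command(moves=[[[0.005,0.001,0.0015,0,0,0,0.05],[0.015,0.001,0.0015,0,0,0,0.05],[0.025,0.001,0.0015,0,0,0,0.05],[0.033,0.001,0.0015,0,0,0,0.05],[0.039,0.001,0.0015,0,0,0,0.05],[0.043,0.001,0.0015,0,0,0,0.05],[0.046,0.001,0.0015,0,0,0,0.05],[0.047,0.001,0.0015,0,0,0,0.05],[0.047,0.001,0.0015,0,0,0,0.05]]], grip_force=20)

```text
clock: 6.7
tcp_pos: [0.5177, 0.2127, 0.0163]
tcp_rot: [[-0.136, 0.991, 0.001], [0.991, 0.136, -0.001], [-0.001, 0.001, -1.0]]
wrist_force: [0.9, -7.1, 6.2]
width: 0.0639
grip_force: 20.0
```

Emit:
arm_command(moves=[[[0.001,0,-0.0005,0,0,0,0.05],[0.002,0,-0.001,0,0,0,0.05],[0.002,0,-0.001,0,0,0,0.05]]])

```text
clock: 7.0
tcp_pos: [0.5176, 0.2128, 0.0169]
tcp_rot: [[-0.135, 0.991, 0.001], [0.991, 0.135, -0.003], [-0.003, 0.001, -1.0]]
wrist_force: [4.7, -15.1, -2.0]
width: 0.0638
grip_force: 20.0
```

Emit:
arm_command(moves=[[[-0.002,0,0,0,0,0,0.05],[-0.002,0,0,0,0,0,0.088],[-0.002,0,0,0,0,0,0.088],[-0.002,0,0,0,0,0,0.088],[-0.002,0,-0.05,0,0,0,0.088],[-0.002,0,-0.1,0,0,0,0.088],[-0.05,-0.02,-0.12,0,0,0.08,0.088],[-0.1,-0.04,-0.12,0,0,0.16,0.088],[-0.145,-0.055,-0.12,0,0,0.24,0.088],[-0.19,-0.07,-0.12,0,0,0.33,0.088]]])

```text
clock: 8.0
tcp_pos: [0.4736, 0.0205, 0.1373]
tcp_rot: [[0.194, 0.981, 0.001], [0.981, -0.194, 0.001], [0.001, 0.0, -1.0]]
wrist_force: [0.7, -0.5, -0.4]
width: 0.0882
grip_force: 0.0
```

Run:
```python
from h import *
s=bot.read_state();print(s['clock'],s['tcp_pos'],s['width'],s['joints'])
print(move((.4533,-.1965,.0),np.radians(-11.1)))
```

```text
8.0 [0.4735891  0.02054753 0.13732136] 0.08819545098146846 [-0.91808142  0.23875181  0.85681829  2.15001164 -0.24233325  0.84752401
 -0.10881405]
(array([-0.217 ,  0.0222,  0.137 ,  0.0004, -0.0013, -0.0016]), [[0.0, -0.001, -0.002], [-0.002, -0.001, 3.14]], [-0.92, 0.24, 0.86, 2.15, -0.24, 0.85, -0.11])
```

Emit:
arm_command(moves=[[[-0.05,0.005,0,0,0,0,0.086],[-0.1,0.011,0,0,0,0,0.086],[-0.15,0.017,0.02,0,0,0,0.086],[-0.195,0.022,0.05,0,0,0,0.086],[-0.217,0.022,0.085,0,0,0,0.086],[-0.217,0.022,0.115,0,0,0,0.086],[-0.217,0.022,0.13,0,0,0,0.086],[-0.217,0.022,0.1345,0,0,0,0.086],[-0.217,0.022,0.1345,0,0,0,0.05],[-0.217,0.022,0.1345,0,0,0,0.05]]], grip_force=35)

```text
clock: 9.0
tcp_pos: [0.4549, -0.1954, 0.0033]
tcp_rot: [[0.191, 0.982, 0.001], [0.982, -0.191, -0.0], [0.0, 0.001, -1.0]]
wrist_force: [0.9, -0.1, 0.2]
width: 0.0732
grip_force: 0.0
```

Emit:
arm_command(moves=[[[0,0,0,0,0,0,0.05],[0,0,0,0,0,0,0.05],[0,0,0,0,0,0,0.05],[0,0,0,0,0,0,0.05]]])

```text
clock: 9.4
tcp_pos: [0.455, -0.1953, 0.0034]
tcp_rot: [[0.191, 0.982, 0.002], [0.982, -0.191, 0.0], [0.001, 0.001, -1.0]]
wrist_force: [-0.9, 1.6, 8.8]
width: 0.0633
grip_force: 34.9
```

Run:
```python
from h import *
s=bot.read_state();print(s['clock'],s['tcp_pos'],s['width'],s['grip_force'],s['joints'])
print(np.round(np.array(s['tcp_rot']).T@(np.array([.5,-.1,.05])-s['tcp_pos']),3))
```

```text
9.4 [ 0.45497465 -0.1953062   0.00338182] 0.063311601548583 34.91488337516785 [-0.2543384   0.52410769  0.66032137  2.18759249 -0.57354431  0.60290497
  0.63365076]
[ 0.102  0.026 -0.047]
```

Emit:
arm_command(moves=[[[0,0,-0.03,0,0,0,0.05],[0.02,0.005,-0.045,0,0,0.15,0.05],[0.04,0.01,-0.045,0,0,0.3,0.05],[0.06,0.015,-0.045,0,0,0.45,0.05],[0.08,0.02,-0.045,0,0,0.6,0.05],[0.09,0.026,-0.045,0,0,0.75,0.05],[0.102,0.026,-0.045,0,0,0.9,0.05],[0.102,0.026,-0.045,0,0,1.05,0.05],[0.102,0.026,-0.045,0,0,1.2,0.05],[0.102,0.026,-0.045,0,0,1.35,0.05]]])

```text
clock: 10.4
tcp_pos: [0.4995, -0.0997, 0.0479]
tcp_rot: [[1.0, 0.023, 0.001], [0.023, -1.0, 0.001], [0.001, -0.001, -1.0]]
wrist_force: [0.3, -0.3, -2.3]
width: 0.0636
grip_force: 34.9
```

Emit:
arm_command(moves=[[[0,0,0,0,0,0.15,0.05],[0,0,0,0,0,0.3,0.05],[0,0,0,0,0,0.45,0.05],[0,0,0.02,0,0,0.57,0.05],[0,0,0.035,0,0,0.57,0.05],[0,0,0.043,0,0,0.57,0.05],[0,0,0.045,0,0,0.57,0.05],[0,0,0.045,0,0,0.57,0.088],[0,0,0.045,0,0,0.57,0.088],[0,0,0.045,0,0,0.57,0.088]]])

```text
clock: 11.4
tcp_pos: [0.4996, -0.1002, 0.0028]
tcp_rot: [[0.857, -0.516, 0.001], [-0.516, -0.857, 0.0], [0.0, -0.0, -1.0]]
wrist_force: [-0.1, -0.2, 0.1]
width: 0.0843
grip_force: 0.0
```

Emit:
arm_command(moves=[[[0,0,-0.03,0,0,0,0.088],[0,0,-0.05,0,0,-0.15,0.088],[0,0,-0.05,0,0,-0.3,0.088],[0,0,-0.05,0,0,-0.45,0.088],[0,0,-0.05,0,0,-0.6,0.088],[0,0,-0.05,0,0,-0.75,0.088],[0,0,-0.05,0,0,-0.9,0.088],[0,0,-0.05,0,0,-1.05,0.088],[0,0,-0.05,0,0,-1.2,0.088],[0,0,-0.05,0,0,-1.35,0.088]]])

```text
clock: 12.4
tcp_pos: [0.4994, -0.1004, 0.0527]
tcp_rot: [[0.687, 0.727, 0.0], [0.727, -0.687, -0.0], [0.0, 0.0, -1.0]]
wrist_force: [0.6, -0.8, -0.3]
width: 0.0881
grip_force: 0.0
```

Emit:
arm_command(moves=[[[0,0,0,0,0,-0.15,0.088],[0,0,0,0,0,-0.3,0.088],[0,0,0,0,0,-0.45,0.088],[0,0,0,0,0,-0.6,0.088],[0,0,0,0,0,-0.75,0.088],[0,0,0,0,0,-0.9,0.088],[0,0,0,0,0,-1.05,0.088],[0,0,0,0,0,-1.2,0.088],[0,0,0,0,0,-1.35,0.088],[0,0,0,0,0,-1.5,0.088]]])

```text
clock: 13.4
tcp_pos: [0.4993, -0.1005, 0.0527]
tcp_rot: [[-0.677, 0.736, 0.0], [0.736, 0.677, -0.0], [-0.0, 0.0, -1.0]]
wrist_force: [-0.4, -0.8, 0.8]
width: 0.0879
grip_force: 0.0
```

Emit:
arm_command(moves=[[[0,0,0,0,0,-0.15,0.088],[0,0,0,0,0,-0.29,0.088],[0,0,0,0,0,-0.29,0.088]]])

```text
clock: 13.7
tcp_pos: [0.4993, -0.1006, 0.0527]
tcp_rot: [[-0.857, 0.515, 0.0], [0.515, 0.857, 0.0], [-0.0, 0.0, -1.0]]
wrist_force: [-0.7, -0.6, 0.1]
width: 0.0879
grip_force: 0.0
```

Run:
```python
from h import *
import json
s=bot.read_state();print(s['clock'],s['tcp_pos'],s['tcp_rot'],s['joints'])
c,im=grab('wrist','w4');json.dump({k:np.array(v).tolist() for k,v in c.items()},open('w4.json','w'))
```

```text
13.7 [ 0.49928295 -0.10062214  0.05269347] [[-8.56915941e-01  5.15456104e-01  2.75581926e-04]
 [ 5.15456148e-01  8.56915950e-01  1.19893744e-04]
 [-1.74350586e-04  2.44789258e-04 -9.99999955e-01]] [-0.24218161  0.38226805  0.37951154  2.12147896 -0.22332369  0.6746818
  1.31699737]
```

View pics/w4.png

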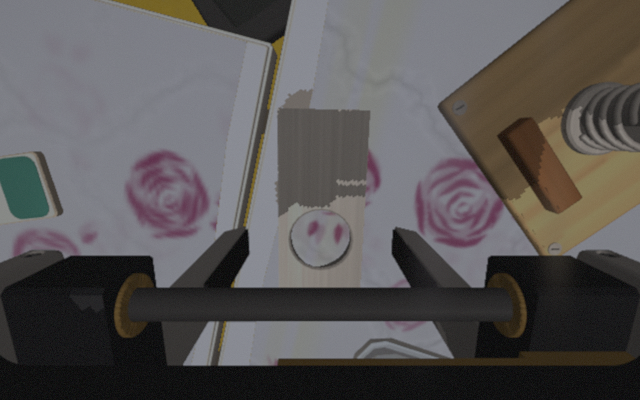

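Run:
```python
from h import *
import json
c=json.load(open('w4.json'));s=bot.read_state();Rt=np.array(s['tcp_rot']);p=s['tcp_pos']
im=cv2.imread('pics/w4.png');b=cv2.GaussianBlur(im,(3,3),0).astype(int)
m=(b[:,:,2]-b[:,:,0]<4).astype(np.uint8);m[:206]=0;m[275:]=0;m[:,:286]=0;m[:,352:]=0
for q in cv2.findContours(m,0,1)[0]:
    if cv2.contourArea(q)>500: e=cv2.fitEllipse(q);print('hole px',e,'tool',[np.round(Rt.T@(ray(c,e[0],z)[0]-p),4) for z in (.012,.0)])
for n,px,z in [('hole',(320,238),.012),('endL',(278,111),.012),('endR',(369,112),.012),('edgeL',(279,260),.012),('edgeR',(363,260),.012),('studtop?',(600,118),.0735)]:
    w=ray(c,px,z)[0];print(n,np.round(w,4),'tool',np.round(Rt.T@(w-p),4))
```

```text
hole px ((319.6385192871094, 238.1922149658203), (55.248313903808594, 58.33223342895508), 90.89189147949219) tool [array([-0.0119, -0.0006,  0.0407]), array([-0.0162, -0.0006,  0.0527])]
hole [ 0.5092 -0.1071  0.012 ] tool [-0.0118 -0.0003  0.0407]
endL [ 0.4152 -0.0843  0.012 ] tool [ 0.0803 -0.0298  0.0406]
endR [ 0.4481 -0.0309  0.012 ] tool [0.08   0.033  0.0407]
edgeL [ 0.5082 -0.1434  0.012 ] tool [-0.0298 -0.0318  0.0407]
edgeR [ 0.5416 -0.0879  0.012 ] tool [-0.0295  0.0329  0.0407]
studtop? [0.5086 0.0566 0.0735] tool [ 0.0739  0.1392 -0.0208]
```

The hole is at (320,238), about 15 mm behind the TCP along the tool. The long end at row 111 points ahead, and the 80 + 15 = 95 mm spacing matches the strap. I'll grasp it here.

Emit:
arm_command(moves=[[[0,0,0.03,0,0,0,0.086],[0,0,0.045,0,0,0,0.086],[0,0,0.0495,0,0,0,0.086],[0,0,0.0495,0,0,0,0.086],[0,0,0.0495,0,0,0,0.05],[0,0,0.0495,0,0,0,0.05],[0,0,0.0495,0,0,0,0.05],[0,0,0.0495,0,0,0,0.05],[0,0,0.0495,0,0,0,0.05],[0,0,0.0495,0,0,0,0.05]]], grip_force=35)

```text
clock: 14.75
tcp_pos: [0.4997, -0.1004, 0.0036]
tcp_rot: [[-0.856, 0.518, 0.001], [0.518, 0.856, 0.0], [-0.001, 0.001, -1.0]]
wrist_force: [-1.2, 0.6, 7.4]
width: 0.0633
grip_force: 35.0
```

Emit:
arm_command(moves=[[[0,0,-0.05,0,0,0,0.05],[0,0,-0.1,0,0,0.1,0.05],[0.01,0.03,-0.12,0,0,0.25,0.05],[0.03,0.075,-0.12,0,0,0.4,0.05],[0.05,0.12,-0.12,0,0,0.55,0.05],[0.07,0.165,-0.12,0,0,0.7,0.05],[0.084,0.202,-0.12,0,0,0.85,0.05],[0.084,0.202,-0.12,0,0,0.893,0.05],[0.084,0.202,-0.12,0,0,0.893,0.05]]])

```text
clock: 15.65
tcp_pos: [0.5316, 0.1178, 0.1227]
tcp_rot: [[-0.135, 0.991, -0.001], [0.991, 0.135, -0.0], [-0.0, -0.001, -1.0]]
wrist_force: [-0.6, -0.7, -3.2]
width: 0.0632
grip_force: 34.9
```

Run:
```python
from h import *
import json
s=bot.read_state();print(s['clock'],s['tcp_pos'],s['width'],s['joints'])
c,im=grab('wrist','w5');json.dump({k:np.array(v).tolist() for k,v in c.items()},open('w5.json','w'))
print(move((.5316,.1157,.09),np.radians(7.86)))
```

```text
15.65 [0.53157798 0.11775163 0.12268474] 0.06324321100455964 [-0.7859547   0.34509383  0.54967027  2.00364787 -0.23607432  0.85508682
  0.02906191]
(array([-0.0002,  0.0001,  0.0328, -0.0007,  0.0007,  0.0001]), [[-0.001, 0.001, 0.0], [-0.001, -0.001, -3.141]], [-0.78, 0.34, 0.55, 2.0, -0.24, 0.86, 0.03])
```

View pics/w5.png

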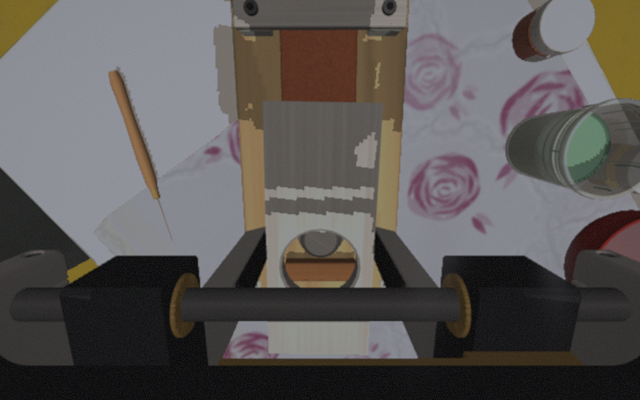

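The strap is level over the stud. Its hole is at about (320,262), and the stud's end shows through it at about (320,243). I'll measure it numerically.

Run:
```python
from h import *
import json
c=json.load(open('w5.json'));s=bot.read_state();Rt=np.array(s['tcp_rot']);p=s['tcp_pos']
im=cv2.imread('pics/w5.png');g=cv2.cvtColor(im,cv2.COLOR_BGR2GRAY);sat=cv2.cvtColor(im,cv2.COLOR_BGR2HSV)[:,:,1]
print('col320',[(r,int(g[r,320]),int(sat[r,320])) for r in range(224,300,2)])
for r in (240,246,250): print(r,[(x,int(g[r,x]),int(sat[r,x])) for x in range(276,366,3)])
for st in ((.5336,.101),):
    for z,rad in ((.0735,.0165),(.0735,.014)):
        a=np.radians([0,90,180,270]);P=np.c_[st[0]+rad*np.cos(a),st[1]+rad*np.sin(a),np.full(4,z)];print('pred stud',rad,proj(c,P).round(1).tolist())
h=p+Rt@np.array([-.0148,0,0]);a=np.radians([7.86,97.86,187.86,277.86])
for dz in (.0119-.0034,-.0034):
    P=np.c_[h[0]+.023*np.cos(a),h[1]+.023*np.sin(a),np.full(4,h[2]+dz)];print('pred hole',dz,proj(c,P).round(1).tolist())
```

```text
col320 [(224, 145, 9), (226, 147, 7), (228, 134, 8), (230, 126, 12), (232, 104, 12), (234, 84, 26), (236, 84, 18), (238, 85, 26), (240, 85, 20), (242, 87, 23), (244, 87, 20), (246, 84, 18), (248, 86, 20), (250, 84, 18), (252, 85, 15), (254, 83, 24), (256, 50, 25), (258, 55, 110), (260, 35, 136), (262, 47, 138), (264, 78, 141), (266, 82, 144), (268, 83, 146), (270, 84, 143), (272, 84, 143), (274, 83, 151), (276, 85, 145), (278, 87, 146), (280, 84, 127), (282, 124, 97), (284, 125, 98), (286, 124, 100), (288, 36, 52), (290, 31, 30), (292, 36, 7), (294, 39, 13), (296, 42, 12), (298, 41, 6)]
240 [(276, 137, 22), (279, 146, 10), (282, 145, 9), (285, 145, 5), (288, 147, 5), (291, 115, 15), (294, 116, 98), (297, 125, 99), (300, 68, 11), (303, 61, 20), (306, 87, 17), (309, 88, 22), (312, 83, 21), (315, 87, 20), (318, 87, 20), (321, 86, 23), (324, 85, 23), (327, 85, 23), (330, 87, 20), (333, 85, 20), (336, 75, 23), (339, 58, 17), (342, 87, 47), (345, 119, 80), (348, 119, 13), (351, 147, 9), (354, 144, 4), (357, 145, 5), (360, 147, 5), (363, 139, 16)]
246 [(276, 137, 22), (279, 147, 12), (282, 
[... 531 characters left out ...]
294, 120, 103), (297, 124, 99), (300, 126, 96), (303, 122, 104), (306, 49, 25), (309, 80, 19), (312, 83, 21), (315, 85, 20), (318, 85, 20), (321, 86, 25), (324, 85, 20), (327, 83, 26), (330, 88, 25), (333, 61, 12), (336, 101, 81), (339, 131, 89), (342, 131, 86), (345, 126, 93), (348, 124, 99), (351, 127, 96), (354, 106, 41), (357, 142, 5), (360, 146, 3), (363, 140, 21)]
pred stud 0.0165 [[341.5, 242.4], [323.7, 219.7], [300.0, 237.0], [318.0, 259.1]]
pred stud 0.014 [[338.4, 242.0], [323.2, 222.8], [303.1, 237.4], [318.4, 256.2]]
pred hole 0.0085 [[359.2, 271.7], [321.0, 235.6], [283.0, 271.9], [321.1, 306.0]]
pred hole -0.0034 [[356.8, 263.5], [320.9, 229.4], [285.1, 263.7], [321.0, 296.1]]
```

```bash
cat > fit.py <<'E'
from h import *
from scipy.optimize import least_squares
import json
def circ(P,r=None):
    f=(lambda v:np.hypot(P[:,0]-v[0],P[:,1]-v[1])-r) if r else (lambda v:np.hypot(P[:,0]-v[0],P[:,1]-v[1])-v[2])
    m=P.mean(0); q=least_squares(f,[m[0],m[1]] if r else [m[0],m[1],.02],loss='soft_l1',f_scale=.0005); return q.x,np.sqrt(np.mean(q.fun**2))
E
python3 - <<'E'
from fit import *
c=json.load(open('w5.json'));s=bot.read_state();Rt=np.array(s['tcp_rot']);p=s['tcp_pos']
im=cv2.imread('pics/w5.png');g=cv2.GaussianBlur(cv2.cvtColor(im,cv2.COLOR_BGR2GRAY),(3,3),0).astype(int)
tool=lambda w:(w-p)@Rt
hp=[];sp=[]
for r in range(234,262,2):   # hole side edges: from outside in, first drop below 132
    for xs in (range(272,315),range(366,325,-1)):
        xs=[x for x in xs if g[r,x]>138][:1] and list(xs)
        st=False
        for x in xs:
            if g[r,x]>138: st=True
            elif st and g[r,x]<130: hp.append((x,r));break
for x in range(304,338,3):
    for r in range(215,240):
        if g[r,x]<132: hp.append((x,r));break
hp=np.array(hp);print(hp.tolist())
for dz in (.0085,):
    w=tool(ray(c,hp,p[2]+dz));print('hole free',circ(w[:,:2]),'r=23',circ(w[:,:2],.023))
for x in range(308,334,2):   # stud lower boundary of bright flat
    for r in range(245,262):
        if g[r,x]<70: sp.append((x,r));break
for r in range(238,250,2):
    for xs in (range(318,295,-1),range(320,348)):
        for x in xs:
            if g[r,x]<70: sp.append((x,r));break
w=tool(ray(c,sp,.0735));print('stud flat',circ(w[:,:2]))
for px in [(265,101),(382,101)]: print('end',tool(ray(c,px,p[2]+.0085)).round(4))
E
```

```text
[[298, 234], [340, 234], [296, 236], [343, 236], [293, 238], [346, 238], [291, 240], [348, 240], [289, 242], [350, 242], [287, 244], [352, 244], [286, 246], [353, 246], [284, 248], [355, 248], [283, 250], [356, 250], [282, 252], [357, 252], [281, 254], [357, 254], [280, 256], [358, 256], [280, 258], [359, 258], [280, 260], [359, 260], [304, 232], [307, 231], [310, 230], [313, 229], [316, 229], [319, 229], [322, 215], [325, 215], [328, 230], [331, 230], [334, 231], [337, 233]]
hole free (array([-0.01183669, -0.00099359,  0.02422853]), np.float64(0.0018867990152687962)) r=23 (array([-0.01022938, -0.00096206]), np.float64(0.001870930978875984))
stud flat (array([-0.01471827, -0.00041217,  0.01334092]), np.float64(0.0002014304422506497))
end [[ 0.0835 -0.0297 -0.0085]]
end [[ 0.0834  0.0325 -0.0086]]
```

Emit:
arm_command(moves=[[[-0.0035,0,0.02,0,0,0,0.05],[-0.0035,0,0.035,0,0,0,0.05],[-0.0035,0,0.04,0,0,0,0.05],[-0.0035,0,0.04,0,0,0,0.05]]])

```text
clock: 16.1
tcp_pos: [0.5319, 0.1114, 0.0823]
tcp_rot: [[-0.133, 0.991, -0.002], [0.991, 0.133, -0.001], [-0.001, -0.002, -1.0]]
wrist_force: [0.7, 0.8, -2.9]
width: 0.0634
grip_force: 34.9
```

Run:
```python
from fit import *
s=bot.read_state();Rt=np.array(s['tcp_rot']);p=s['tcp_pos'];print(p,s['wrist_force'])
c,im=grab('wrist','w6');json.dump({k:np.array(v).tolist() for k,v in c.items()},open('w6.json','w'))
g=cv2.cvtColor(im,cv2.COLOR_RGB2GRAY)
vis=cv2.resize(im[:,:,::-1][205:295,250:390],None,fx=5,fy=5,interpolation=cv2.INTER_CUBIC);cv2.imwrite('pics/v6.png',vis)
```

```text
[0.53187806 0.11138879 0.08231757] [ 0.65314799  0.79069906 -2.89544728]
```

View pics/v6.png

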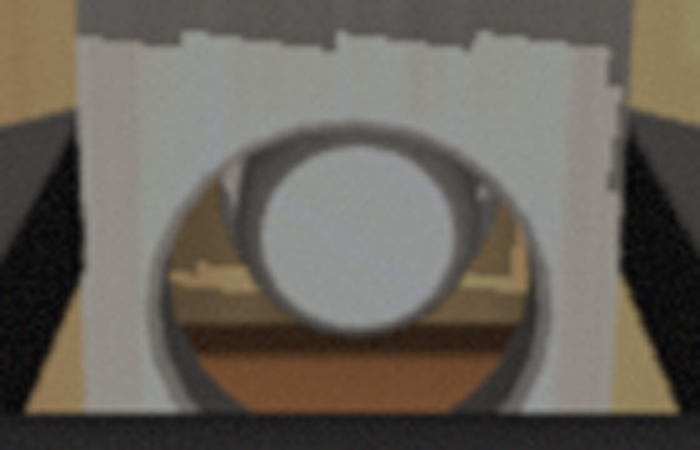

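Run:
```python
from fit import *
c=json.load(open('w6.json'));s=bot.read_state();Rt=np.array(s['tcp_rot']);p=s['tcp_pos']
tool=lambda px,z:((ray(c,px,z)-p)@Rt).round(4)
t=p[2]+.0085
crop=lambda P:[(x/5+250-.4,y/5+205-.4) for x,y in P]
H=tool(crop([(350,122),(200,180),(165,240),(152,290),(500,180),(535,230),(548,290)]),t);print('hole',circ(H[:,:2]),circ(H[:,:2],.024))
S=tool(crop([(357,143),(260,238),(455,238),(357,330),(285,170),(427,168),(288,306),(427,306)]),.0735);print('stud',circ(S[:,:2]))
print('world stud',p+Rt@np.r_[circ(S[:,:2])[0][:2],0])
```

```text
hole (array([-0.01314921, -0.00158012,  0.02387233]), np.float64(0.00019782795683789264)) (array([-0.01334882, -0.00157246]), np.float64(0.00020743793465305736))
stud (array([-0.01128517, -0.00071426,  0.01310927]), np.float64(0.00020044150311874636))
world stud [0.53314738 0.10043712 0.08296781]
```

The zoom shows the stud's flat end inside the strap hole, at crop (357,238), about 2 mm off centre. I'll correct by +2.0 and +0.8 mm and lower.

Emit:
arm_command(moves=[[[0.002,0.0008,0,0,0,0,0.05],[0.002,0.0008,0,0,0,0,0.05],[0.002,0.0008,0.012,0,0,0,0.05],[0.002,0.0008,0.022,0,0,0,0.05],[0.002,0.0008,0.03,0,0,0,0.05],[0.002,0.0008,0.03,0,0,0,0.05]]], grip_force=35)

```text
clock: 16.75
tcp_pos: [0.532, 0.1142, 0.0515]
tcp_rot: [[-0.134, 0.991, -0.002], [0.991, 0.134, -0.001], [-0.001, -0.002, -1.0]]
wrist_force: [-0.2, -0.5, -2.8]
width: 0.0636
grip_force: 34.9
```

Emit:
arm_command(moves=[[[0,0,0.008,0,0,0,0.05],[0,0,0.015,0,0,0,0.05],[0,0,0.0205,0,0,0,0.05],[0,0,0.0205,0,0,0,0.05]]])

```text
clock: 17.15
tcp_pos: [0.5325, 0.1143, 0.0317]
tcp_rot: [[-0.134, 0.991, -0.001], [0.991, 0.134, -0.001], [-0.0, -0.001, -1.0]]
wrist_force: [0.4, 1.3, -2.7]
width: 0.0635
grip_force: 34.9
```

Emit:
arm_command(moves=[[[0,0,0.0015,0,0,0,0.05],[0,0,0.002,0,0,0,0.05],[0,0,0.002,0,0,0,0.07],[0,0,0.002,0,0,0,0.085],[0,0,0.002,0,0,0,0.085],[0,0,0.002,0,0,0,0.085],[0,0,-0.04,0,0,0,0.085],[0,0,-0.09,0,0,0,0.085],[0,0,-0.12,0,0,0,0.085],[0,0,-0.12,0,0,0,0.085]]])

```text
clock: 18.15
tcp_pos: [0.5351, 0.115, 0.1566]
tcp_rot: [[-0.133, 0.991, 0.006], [0.991, 0.133, 0.003], [0.002, 0.006, -1.0]]
wrist_force: [0.0, 0.1, -0.2]
width: 0.0852
grip_force: 0.0
```

Run:
```python
from fit import *
s=bot.read_state();Rt=np.array(s['tcp_rot']);p=s['tcp_pos'];print(s['clock'],p,s['wrist_force'],s['joints'])
c,im=grab('wrist','w7');json.dump({k:np.array(v).tolist() for k,v in c.items()},open('w7.json','w'))
# strap: edges and toe on top plane z=.038
b=cv2.GaussianBlur(im,(3,3),0).astype(int);g=b.sum(2)//3
print('col290',g[60:240:3,290].tolist())
for r in (150,180,200): print(r,g[r,240:400:3].tolist())
c2=json.load(open('w2.json'));i2=cv2.cvtColor(cv2.imread('pics/w2.png'),cv2.COLOR_BGR2GRAY)
m=(i2<75).astype(np.uint8);m[:222]=0;m[282:]=0;m[:,:285]=0;m[:,342:]=0
q=max(cv2.findContours(m,0,1)[0],key=cv2.contourArea);e=cv2.minEnclosingCircle(q);print('nut px',e,ray(c2,e[0],.006),ray(c2,e[0],.034))
n=ray(c2,e[0],.01)[0]; 
yaw=np.radians(-11.);tx=np.array([-np.sin(yaw),np.cos(yaw),0])
print(move(np.r_[(n-.05*tx)[:2],.15],yaw))
```

```text
18.15 [0.53510872 0.11502917 0.15658715] [ 0.0404385   0.12663415 -0.20105864] [-0.80755019  0.30017734  0.57840165  1.97431282 -0.20698705  0.91784419
  0.00968257]
col290 [55, 53, 54, 53, 53, 53, 53, 53, 51, 52, 53, 52, 71, 79, 55, 52, 52, 52, 58, 119, 123, 123, 123, 123, 125, 124, 125, 125, 125, 126, 126, 126, 126, 127, 126, 127, 127, 127, 127, 127, 127, 128, 128, 128, 129, 128, 129, 130, 130, 130, 130, 131, 132, 131, 131, 131, 131, 131, 132, 132]
150 [96, 106, 101, 106, 106, 104, 104, 103, 105, 105, 105, 104, 103, 104, 101, 121, 126, 126, 127, 126, 129, 127, 126, 126, 127, 128, 128, 128, 126, 124, 129, 126, 126, 126, 127, 125, 126, 121, 111, 108, 107, 108, 110, 113, 112, 111, 110, 108, 107, 104, 126, 126, 125, 125]
180 [125, 126, 101, 106, 107, 105, 104, 104, 103, 106, 106, 105, 104, 105, 103, 121, 128, 127, 128, 129, 131, 129, 127, 127, 128, 130, 128, 130, 127, 127, 129, 128, 128, 129, 130, 127, 129, 116, 112, 110, 109, 108, 108, 112, 112, 111, 110, 109, 108, 113, 126, 126, 106, 90]
200 [126, 126, 121, 103, 107, 106, 105, 105, 103, 106, 107, 106, 104, 105, 103, 121, 130, 129, 130, 106, 70, 68, 69, 77, 78, 75, 75, 77, 77, 74, 68, 73, 107, 131, 131, 129, 127, 113, 113, 110, 110, 109, 108, 111, 113, 111, 110, 110, 105, 124, 126, 127, 124, 116]
nut px ((311.80767822265625, 251.73077392578125), 23.76080894470215) [[ 0.44522895 -0.41872494  0.006     ]] [[ 0.44806264 -0.4077841   0.034     ]]
(array([-0.563 , -0.1748,  0.0029,  0.0032, -0.0023,  0.3262]), [[0.003, -0.002, 0.326], [0.003, 0.005, -2.815]], [-0.81, 0.3, 0.58, 1.98, -0.21, 0.92, 0.01])
```

Emit:
arm_command(moves=[[[-0.047,-0.0146,0,0,0,0.03,0.09],[-0.094,-0.029,0,0,0,0.06,0.09],[-0.141,-0.044,0,0,0,0.1,0.09],[-0.188,-0.058,0,0,0,0.13,0.09],[-0.235,-0.073,0,0,0,0.16,0.09],[-0.282,-0.088,0,0,0,0.2,0.09],[-0.329,-0.102,0,0,0,0.23,0.09],[-0.376,-0.117,0,0,0,0.26,0.09],[-0.423,-0.131,0,0,0,0.29,0.09],[-0.47,-0.146,0,0,0,0.326,0.09]]])

```text
clock: 19.2
tcp_pos: [0.4501, -0.3723, 0.1514]
tcp_rot: [[0.192, 0.981, -0.001], [0.981, -0.192, 0.001], [0.0, -0.001, -1.0]]
wrist_force: [1.4, 0.1, -0.2]
width: 0.0899
grip_force: 0.0
```

Emit:
arm_command(moves=[[[-0.045,0.001,0,0,0,0,0.09],[-0.09,0.002,0,0,0,0,0.09],[-0.097,0.002,0,0,0,0,0.09],[-0.097,0.002,0,0,0,0,0.09]]])

```text
clock: 19.6
tcp_pos: [0.4328, -0.4677, 0.1511]
tcp_rot: [[0.194, 0.981, -0.002], [0.981, -0.194, 0.0], [-0.0, -0.002, -1.0]]
wrist_force: [0.5, 0.1, -0.1]
width: 0.0899
grip_force: 0.0
```

Run:
```python
from fit import *
c7=json.load(open('w7.json'));P=ray(c7,[(286,116),(351,116)],.038)
O=np.array([.5331,.1007]);a=np.radians(7.86);yb=np.array([-np.sin(a),np.cos(a)]);xb=np.array([np.cos(a),np.sin(a)])
print('toe corners rel stud (x,y board)',[(round(float((q[:2]-O)@xb),4),round(float((q[:2]-O)@yb),4)) for q in P])
s=bot.read_state();Rt=np.array(s['tcp_rot']);p=s['tcp_pos'];print(s['clock'],p,Rt.round(3).tolist(),s['joints'])
c,im=grab('wrist','w8');json.dump({k:np.array(v).tolist() for k,v in c.items()},open('w8.json','w'))
u=proj(c,[.446,-.415,.02])[0];print(u)
x,y=int(u[0]),int(u[1]);x0=max(0,x-60);y0=max(0,y-50)
v=cv2.convertScaleAbs(im[y0:y0+100,x0:x0+120,::-1],alpha=2.);cv2.imwrite('pics/v8.png',cv2.resize(v,None,fx=5.5,fy=5.5,interpolation=cv2.INTER_CUBIC));print(x0,y0)
```

```text
toe corners rel stud (x,y board) [(-0.0277, 0.0948), (0.0332, 0.0946)]
19.6 [ 0.43281891 -0.46766901  0.15114132] [[0.194, 0.981, -0.002], [0.981, -0.194, 0.0], [-0.0, -0.002, -1.0]] [ 0.18035698  0.51367288  0.74586069  1.77688846 -0.40257685  1.01161378
  0.88552845]
[323.80136576 143.77304358]
263 93
```

View pics/v8.png

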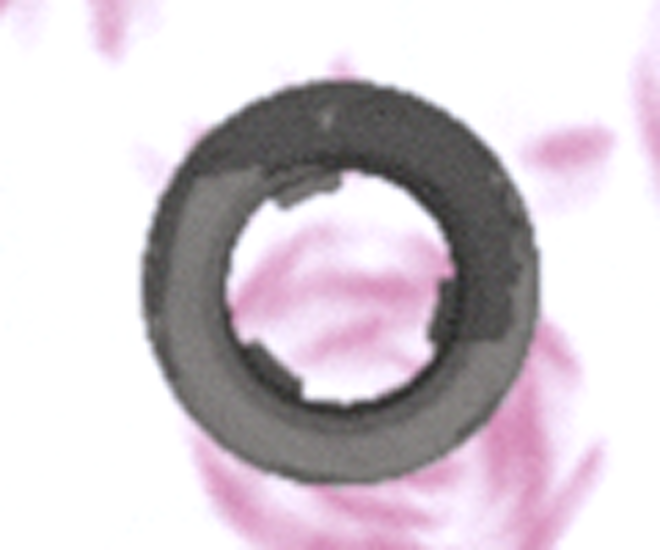

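The three lugs are clear at crop (305,187), (443,310) and (272,368) around the bore centre (345,288). That puts the nut yaw at about 98° mod 120, i.e. -22°. The strap's toe corners measure 94.7 mm from the stud, so the strap is in place.

Run:
```python
from fit import *
c=json.load(open('w8.json'))
f=lambda x,y:(263+x/5.5-.4,93+y/5.5-.4)
B=ray(c,[f(x,y) for x,y in [(142,282),(540,282),(342,82),(342,484)]],.006);print('flange',B.round(4).tolist());n=B.mean(0);print(n,np.hypot(*(B[0]-B[1])[:2]))
L=ray(c,[f(x,y) for x,y in [(305,187),(443,310),(272,368)]],.012);d=L[:,:2]-n[:2];print('lugs',np.degrees(np.arctan2(d[:,1],d[:,0])),np.hypot(*d.T))
s=bot.read_state();print(move(np.r_[n[:2],.009],np.radians(-22.)))
```

```text
flange [[0.4099, -0.4085, 0.006], [0.4838, -0.4231, 0.006], [0.4539, -0.3803, 0.006], [0.4397, -0.4536, 0.006]]
[ 0.44683071 -0.41635688  0.006     ] 0.0752354896713823
lugs [  99.7131365   -24.11525759 -142.14515647] [0.01915103 0.01932668 0.0199376 ]
(array([ 0.0512,  0.0035,  0.1423, -0.0019, -0.0005,  0.1909]), [[-0.002, -0.001, 0.191], [0.001, -0.003, -2.951]], [0.18, 0.51, 0.75, 1.78, -0.4, 1.01, 0.88])
```

Emit:
arm_command(moves=[[[0.03,0.0035,0.03,0,0,0.1,0.092],[0.051,0.0035,0.07,0,0,0.19,0.092],[0.051,0.0035,0.11,0,0,0.19,0.092],[0.051,0.0035,0.135,0,0,0.19,0.092],[0.051,0.0035,0.141,0,0,0.19,0.092],[0.051,0.0035,0.141,0,0,0.19,0.075],[0.051,0.0035,0.141,0,0,0.19,0.05],[0.051,0.0035,0.141,0,0,0.19,0.05],[0.051,0.0035,0.141,0,0,0.19,0.05],[0.051,0.0035,0.141,0,0,0.19,0.05]]], grip_force=30)

```text
clock: 20.65
tcp_pos: [0.448, -0.4173, 0.0124]
tcp_rot: [[0.373, 0.928, 0.001], [0.928, -0.373, -0.0], [0.0, 0.001, -1.0]]
wrist_force: [-1.1, 2.0, 7.9]
width: 0.0599
grip_force: 30.0
```

Emit:
arm_command(moves=[[[0,0,0,0,0,0,0.05],[0,0,0,0,0,0,0.05],[0,0,0,0,0,0,0.05]]])

```text
clock: 20.95
tcp_pos: [0.4481, -0.4172, 0.0124]
tcp_rot: [[0.373, 0.928, 0.001], [0.928, -0.373, -0.0], [0.0, 0.001, -1.0]]
wrist_force: [-0.8, 3.3, 8.6]
width: 0.0601
grip_force: 30.0
```

Run:
```python
from fit import *
s=bot.read_state();print(s['clock'],s['tcp_pos'],np.array(s['tcp_rot']).round(3).tolist(),s['width'],s['grip_force'],s['wrist_force'],s['joints'])
print(move((.5331,.1007,.14),np.radians(-2.)))
```

```text
20.95 [ 0.44806298 -0.41723361  0.01238487] [[0.373, 0.928, 0.001], [0.928, -0.373, -0.0], [0.0, 0.001, -1.0]] 0.06006769219924991 29.98494029045105 [-0.82871047  3.26662989  8.62942415] [ 0.15951725  0.65921861  0.65968274  1.92009708 -0.57808996  0.75865155
  0.76916477]
(array([ 0.5123, -0.1141, -0.1276,  0.0012, -0.    , -0.3473]), [[0.001, -0.0, -0.347], [-0.0, -0.002, 2.794]], [0.16, 0.66, 0.66, 1.92, -0.58, 0.76, 0.77])
```

Emit:
arm_command(moves=[[[0,0,-0.05,0,0,0,0.05],[0.01,0,-0.095,0,0,0,0.05],[0.05,-0.01,-0.12,0,0,-0.05,0.05],[0.095,-0.02,-0.128,0,0,-0.1,0.05],[0.142,-0.03,-0.128,0,0,-0.15,0.05],[0.19,-0.04,-0.128,0,0,-0.2,0.05],[0.237,-0.05,-0.128,0,0,-0.25,0.05],[0.284,-0.06,-0.128,0,0,-0.3,0.05],[0.331,-0.07,-0.128,0,0,-0.347,0.05],[0.378,-0.08,-0.128,0,0,-0.347,0.05]]])

```text
clock: 21.95
tcp_pos: [0.5142, -0.0345, 0.1399]
tcp_rot: [[0.033, 0.999, 0.001], [0.999, -0.033, 0.001], [0.001, 0.001, -1.0]]
wrist_force: [0.9, -0.2, -1.5]
width: 0.0599
grip_force: 30.0
```

Emit:
arm_command(moves=[[[0.04,0.005,0,0,0,0,0.05],[0.085,0.01,0,0,0,0,0.05],[0.12,0.013,0,0,0,0,0.05],[0.138,0.013,0,0,0,0,0.05],[0.138,0.013,0,0,0,0,0.05],[0.138,0.013,0,0,0,0,0.05]]])

```text
clock: 22.55
tcp_pos: [0.5319, 0.1008, 0.1395]
tcp_rot: [[0.035, 0.999, -0.0], [0.999, -0.035, -0.0], [-0.0, -0.0, -1.0]]
wrist_force: [0.1, -1.1, -2.0]
width: 0.0596
grip_force: 30.0
```

Run:
```python
from fit import *
s=bot.read_state();print(s['clock'],s['tcp_pos'],np.array(s['tcp_rot']).round(3).tolist(),s['width'],s['wrist_force'],s['joints'])
print(move((.5331,.1007,.095),np.radians(-2.)))
```

```text
22.55 [0.53193174 0.1008009  0.13953365] [[0.035, 0.999, -0.0], [0.999, -0.035, -0.0], [-0.0, -0.0, -1.0]] 0.0596328995835886 [ 0.10461258 -1.12800896 -2.00616237] [-0.86917723  0.33928867  0.68962651  2.00169676 -0.27509222  0.89304163
 -0.06765308]
(array([-0.0001,  0.0012,  0.0445, -0.0001,  0.0002,  0.0002]), [[-0.0, 0.0, 0.0], [-0.0, -0.0, -3.141]], [-0.87, 0.34, 0.69, 2.0, -0.28, 0.89, -0.07])
```

Run:
```python
from fit import *
def stud(name,Pguess,lo,hi):
    c=json.load(open(name+'.json'));im=cv2.imread(f'pics/{name}.png');g=cv2.GaussianBlur(cv2.cvtColor(im,cv2.COLOR_BGR2GRAY),(3,3),0)
    u=proj(c,np.r_[Pguess,.0735])[0];x,y=u.round().astype(int)
    print(name,'pred px',u.round(1),'row',g[y,x-30:x+31:2].tolist(),'col',g[y-30:y+31:2,x].tolist())
    v=int(np.median(g[y-3:y+4,x-3:x+4]));m=(abs(g.astype(int)-v)<lo).astype(np.uint8)
    n,l,st,ce=cv2.connectedComponentsWithStats(m,connectivity=4);k=l[y,x]
    q=max(cv2.findContours((l==k).astype(np.uint8),0,1)[0],key=cv2.contourArea)[:,0];W=ray(c,q,.0735)
    print(st[k],circ(W[:,:2]))
stud('w7',(.5331,.1007),10,0); stud('w1',(.5331,.1007),12,0); stud('w6',(.5331,.1007),9,0)
```

```text
w7 pred px [316. 224.] row [131, 133, 133, 133, 129, 107, 85, 65, 103, 132, 133, 133, 134, 134, 134, 133, 133, 133, 134, 134, 133, 134, 111, 72, 88, 102, 107, 131, 133, 132, 132] col [71, 73, 76, 75, 58, 55, 60, 69, 97, 131, 133, 133, 133, 132, 133, 133, 134, 134, 134, 133, 133, 129, 95, 116, 133, 133, 132, 133, 133, 133, 133]
[303 212  27  25 523] (array([0.53327007, 0.10065185, 0.01134474]), np.float64(0.0002416778515960404))
w1 pred px [324.  252.3] row [112, 112, 111, 110, 109, 107, 110, 114, 113, 97, 77, 119, 133, 133, 134, 133, 133, 133, 133, 127, 84, 100, 112, 112, 120, 121, 121, 120, 118, 117, 116] col [76, 67, 74, 75, 74, 75, 74, 74, 56, 58, 68, 109, 134, 133, 133, 133, 134, 133, 133, 115, 53, 42, 69, 76, 77, 78, 81, 105, 119, 119, 111]
[317 245  16  15 190] (array([0.53354173, 0.10087233, 0.01073699]), np.float64(0.0003855912545945563))
w6 pred px [321.1 251.9] row [78, 81, 77, 65, 68, 91, 140, 147, 147, 147, 147, 147, 148, 147, 147, 147, 147, 147, 147, 147, 147, 146, 147, 147, 142, 102, 76, 70, 81, 86, 83] col [147, 146, 145, 135, 99, 85, 123, 147, 146, 146, 146, 147, 147, 146, 146, 147, 147, 148, 147, 146, 147, 146, 146, 146, 111, 53, 40, 63, 80, 81, 84]
[303 235  37  34 968] (array([0.53314527, 0.10057365, 0.01156218]), np.float64(0.00019859075897656634))
```

Emit:
arm_command(moves=[[[0,0.0025,0.02,0,0,0,0.05],[0,0.0025,0.04,0,0,0,0.05],[0,0.0025,0.05,0,0,0,0.05],[0,0.0025,0.05,0,0,0,0.05],[0,0.0025,0.054,0,0,0,0.05],[0,0.0025,0.058,0,0,0,0.05],[0,0.0025,0.062,0,0,0,0.05],[0,0.0025,0.062,0,0,0,0.05]]], grip_force=15)

```text
clock: 23.35
tcp_pos: [0.5345, 0.101, 0.0772]
tcp_rot: [[0.035, 0.999, -0.0], [0.999, -0.035, -0.0], [-0.0, -0.0, -1.0]]
wrist_force: [0.4, -0.2, -1.9]
width: 0.06
grip_force: 15.0
```

Emit:
arm_command(moves=[[[0,0,0.003,0,0,0,0.05],[0,0,0.005,0,0,0,0.05],[0,0,0.007,0,0,0,0.05],[0,0,0.008,0,0,0,0.05],[0,0,0.008,0,0,0,0.05]]])

```text
clock: 23.85
tcp_pos: [0.5346, 0.1009, 0.0693]
tcp_rot: [[0.035, 0.999, -0.0], [0.999, -0.035, -0.0], [-0.0, -0.0, -1.0]]
wrist_force: [-0.1, 0.5, -2.7]
width: 0.0601
grip_force: 15.0
```

Emit:
arm_command(moves=[[[0,0,0.002,0,0,0,0.05],[0,0,0.004,0,0,0,0.05],[0,0,0.0055,0,0,0,0.05],[0,0,0.0055,0,0,0,0.05]]])

```text
clock: 24.25
tcp_pos: [0.5345, 0.1009, 0.0637]
tcp_rot: [[0.035, 0.999, -0.0], [0.999, -0.035, -0.0], [-0.0, -0.0, -1.0]]
wrist_force: [0.1, 0.0, -2.6]
width: 0.06
grip_force: 15.0
```

Emit:
arm_command(moves=[[[0,0,0.001,0,0,0,0.05],[0,0,0.002,0,0,0,0.05],[0,0,0.0025,0,0,0,0.05]]])

```text
clock: 24.55
tcp_pos: [0.5348, 0.101, 0.0616]
tcp_rot: [[0.035, 0.999, 0.0], [0.999, -0.035, 0.0], [0.0, 0.0, -1.0]]
wrist_force: [-3.4, -0.8, 10.7]
width: 0.0599
grip_force: 15.0
```

Emit:
arm_command(moves=[[[0,-0.0005,-0.002,0,0,0,0.0625],[0,-0.0005,-0.002,0,0,0,0.0625],[0,-0.0005,-0.002,0,0,-0.1,0.0625],[0,-0.0005,-0.002,0,0,-0.2,0.0625],[0,-0.0005,-0.002,0,0,-0.3,0.0625],[0,-0.0005,-0.002,0,0,-0.4,0.0625],[0,-0.0005,-0.002,0,0,-0.5,0.0625],[0,-0.0005,-0.002,0,0,-0.58,0.0625],[0,-0.0005,-0.002,0,0,-0.66,0.0625],[0,-0.0005,-0.002,0,0,-0.66,0.0625]]])

```text
clock: 25.55
tcp_pos: [0.5342, 0.1009, 0.0636]
tcp_rot: [[-0.586, 0.81, 0.0], [0.81, 0.586, 0.0], [0.0, 0.0, -1.0]]
wrist_force: [0.7, 0.2, -0.3]
width: 0.0626
grip_force: 0.0
```

Run:
```python
from fit import *
s=bot.read_state();Rt=np.array(s['tcp_rot']);print(s['tcp_pos'],np.degrees(np.arctan2(Rt[1,1],Rt[0,1])),s['width'],s['wrist_force'],s['wrist_torque'],s['joints'][6])
c,im=grab('wrist','w9');json.dump({k:np.array(v).tolist() for k,v in c.items()},open('w9.json','w'))
b,im2=grab('side','s9')
for z in (.040,.049): print('side nut bottom/top px',z,proj(bot.camera_info('side'),[[.534,.101,z],[.534,.101,z+.034],[.534,.1395,z],[.534,.0625,z]]).round(1).tolist())
u=proj(bot.camera_info('side'),[.534,.101,.05])[0].astype(int)
cv2.imwrite('pics/v9.png',np.hstack([cv2.resize(im2[u[1]-50:u[1]+50,u[0]-50:u[0]+50,::-1],(400,400),interpolation=cv2.INTER_CUBIC),cv2.resize(im[150:300,240:390,::-1],(400,400),interpolation=cv2.INTER_CUBIC)]));print(u)
```

```text
[0.5342293  0.10091203 0.0636291 ] 35.88705949844027 0.06262017280552447 [ 0.68915214  0.23078296 -0.28440849] [-0.03815255  0.01299994 -0.03051583] 0.5714186565243237
side nut bottom/top px 0.04 [[313.3, 263.0], [313.8, 252.4], [313.5, 276.6], [313.2, 250.4]]
side nut bottom/top px 0.049 [[313.4, 260.2], [313.9, 249.4], [313.6, 273.8], [313.3, 247.6]]
[313 259]
```

View pics/v9.png

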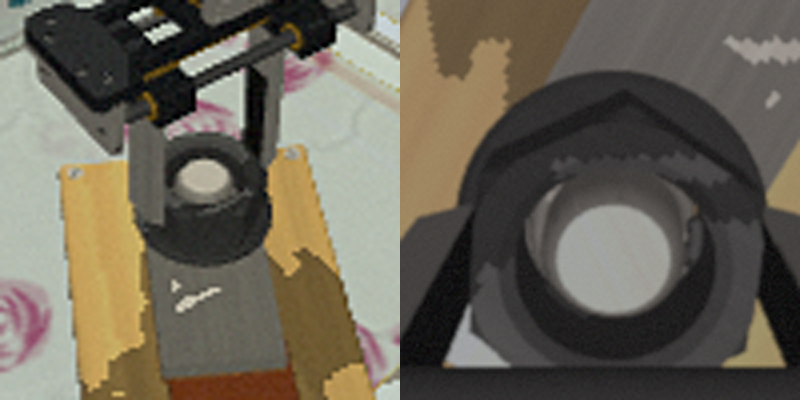

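The nut sits on the stud, lying level with its flange over the strap. The flange's far rim is at row ~177 of the wrist picture, and I'll use that to find its height. That was my 11th view, one over the limit, so I'll work only from numbers from here on.

```bash
cat > nz.py <<'E'
from fit import *
def nutz(name,px=None,stud=np.array([.5343,.1009])):
    c=json.load(open(name+'.json'));s=bot.read_state();Rt=np.array(s['tcp_rot'])
    g=cv2.GaussianBlur(cv2.cvtColor(cv2.imread(f'pics/{name}.png'),cv2.COLOR_BGR2GRAY),(3,3),0)
    col=g[150:215,320].astype(int); print('col320 from 150',col.tolist())
    for row in ([px] if px else [int(150+np.argmax(col[:-3]-col[3:]))+1]):
        for z in (.043,.045,.047,.049,.051,.053,.055,.057): 
            w=ray(c,(320,row),z)[0];print(row,'underside',round(z-.006,4),'rim dist',round(float((w[:2]-stud)@Rt[:2,0]),4))
E
python3 -c "
from nz import *
nutz('w9')"
```

```text
col320 from 150 [99, 99, 99, 99, 98, 98, 98, 98, 99, 99, 98, 98, 98, 98, 99, 99, 99, 98, 99, 99, 99, 100, 100, 100, 100, 94, 75, 54, 46, 47, 49, 49, 49, 49, 45, 38, 33, 31, 30, 30, 32, 34, 36, 39, 40, 42, 45, 48, 48, 49, 48, 47, 48, 49, 49, 49, 48, 46, 47, 54, 59, 61, 61, 62, 62]
176 underside 0.037 rim dist 0.038
176 underside 0.039 rim dist 0.0383
176 underside 0.041 rim dist 0.0386
176 underside 0.043 rim dist 0.0389
176 underside 0.045 rim dist 0.0391
176 underside 0.047 rim dist 0.0394
176 underside 0.049 rim dist 0.0397
176 underside 0.051 rim dist 0.04
```

Emit:
arm_command(moves=[[[0,0,0,0,0,-0.08,0.0625],[0,0,0,0,0,-0.16,0.0625],[0,0,0,0,0,-0.24,0.0625],[0,0,0,0,0,-0.24,0.0625],[0,0,0,0,0,-0.22,0.064],[0,0,0.004,0,0,-0.22,0.064],[0,0,0.007,0,0,-0.22,0.064],[0,0,0.009,0,0,-0.22,0.064],[0,0,0.009,0,0,-0.22,0.064]]])

```text
clock: 26.55
tcp_pos: [0.5339, 0.1009, 0.054]
tcp_rot: [[-0.748, 0.664, -0.001], [0.664, 0.748, -0.0], [0.0, -0.001, -1.0]]
wrist_force: [-0.5, -1.4, 0.1]
width: 0.064
grip_force: 0.0
```

Emit:
arm_command(moves=[[[0,0,0,0,0,0,0.0615],[0,0,0,0,0,0.12,0.0615],[0,0,0,0,0,0.24,0.0615],[0,0,0,0,0,0.36,0.0615],[0,0,0,0,0,0.48,0.0615],[0,0,0,0,0,0.6,0.0615],[0,0,0,0,0,0.72,0.0615],[0,0,0,0,0,0.84,0.0615],[0,0,0,0,0,0.96,0.0615],[0,0,0,0,0,1.08,0.0615]]])

```text
clock: 27.55
tcp_pos: [0.5342, 0.1011, 0.0546]
tcp_rot: [[0.238, 0.971, 0.0], [0.971, -0.238, 0.0], [0.0, 0.0, -1.0]]
wrist_force: [0.2, 0.7, -0.9]
width: 0.0616
grip_force: 0.6
```

```bash
cat > st.py <<'E'
from h import *
s=bot.read_state();Rt=np.array(s['tcp_rot']);print(s['clock'],np.round(s['tcp_pos'],4),'yaw',np.degrees(np.arctan2(Rt[1,1],Rt[0,1])).round(1),s['width'],'F',np.round(s['wrist_force'],1),'T',np.round(s['wrist_torque'],2),'j7',s['joints'][6],s['grip_force'])
E
python3 st.py
```

```text
27.55 [0.5342 0.1011 0.0546] yaw -13.8 0.06157564407324355 F [ 0.2  0.7 -0.9] T [-0.12  0.07 -0.01] j7 -0.12932370373821397 0.5654409953422146
```

Emit:
arm_command(moves=[[[0,0,0,0,0,0.1,0.0615],[0,0,0,0,0,0.2,0.0615],[0,0,0,0,0,0.3,0.0615],[0,0,0,0,0,0.4,0.0615],[0,0,0,0,0,0.5,0.0615],[0,0,0,0,0,0.5,0.0615]]])

```text
clock: 28.15
tcp_pos: [0.5342, 0.101, 0.0545]
tcp_rot: [[0.672, 0.741, 0.0], [0.741, -0.672, -0.0], [-0.0, 0.0, -1.0]]
wrist_force: [-0.1, 1.0, 0.2]
width: 0.0612
grip_force: 0.0
```

```bash
python3 st.py
```

```text
28.15 [0.5342 0.101  0.0545] yaw -42.2 0.06119257051539711 F [-0.1  1.   0.2] T [-0.08  0.08 -0.02] j7 -0.5248674057969698 0.0
```

Emit:
arm_command(moves=[[[0,0,0,0,0,0.08,0.0615],[0,0,0,0,0,0.16,0.0615],[0,0,0,0,0,0.24,0.0615],[0,0,0,0,0,0.32,0.0615],[0,0,0,0,0,0.32,0.0615]]])

```text
clock: 28.65
tcp_pos: [0.5341, 0.1006, 0.0545]
tcp_rot: [[0.869, 0.494, -0.0], [0.494, -0.869, -0.001], [-0.0, 0.001, -1.0]]
wrist_force: [0.7, -2.2, 0.2]
width: 0.0615
grip_force: 3.9
```

```bash
python3 st.py
```

```text
28.65 [0.5341 0.1006 0.0545] yaw -60.4 0.06150747768823839 F [ 0.7 -2.2  0.2] T [-0.46  0.22 -0.06] j7 -0.7736965010770526 3.9265899517340586
```

Emit:
arm_command(moves=[[[0,0,0,0,0,0,0.05],[0,0,0,0,0,0,0.05],[0,0,0,0,0,0.06,0.05],[0,0,0,0,0,0.12,0.05],[0,0,0,0,0,0.12,0.05]]], grip_force=30)

```text
clock: 29.15
tcp_pos: [0.534, 0.1007, 0.0545]
tcp_rot: [[0.922, 0.387, -0.0], [0.387, -0.922, -0.001], [-0.001, 0.0, -1.0]]
wrist_force: [-1.7, -4.0, 2.4]
width: 0.061
grip_force: 30.8
```

```bash
python3 st.py
```

```text
29.15 [0.534  0.1007 0.0545] yaw -67.3 0.06102256298852176 F [-1.7 -4.   2.4] T [-1.07  0.53  0.93] j7 -0.8678163868800164 30.83207573276013
```

Emit:
arm_command(moves=[[[0,0,0,0,0,0,0.07],[0,0,0,0,0,0,0.07],[0,0,0.004,0,0,0,0.07],[0,0,0.007,0,0,0,0.07],[0,0,0.0085,0,0,0,0.07],[0,0,0.0095,0,0,0,0.07],[0,0,0.0095,0,0,0,0.07]]])

```text
clock: 29.85
tcp_pos: [0.5341, 0.1009, 0.0448]
tcp_rot: [[0.923, 0.385, -0.0], [0.385, -0.923, -0.0], [-0.0, 0.0, -1.0]]
wrist_force: [0.8, -0.6, 0.9]
width: 0.0702
grip_force: 0.0
```

```bash
python3 st.py
```

```text
29.85 [0.5341 0.1009 0.0448] yaw -67.3 0.07023031339624534 F [ 0.8 -0.6  0.9] T [-0.06  0.13  0.02] j7 -0.856304864534859 0.0
```

Emit:
arm_command(moves=[[[0,0,0,0,0,0,0.085],[0,0,0,0,0,0,0.085],[0,0,-0.03,0,0,0,0.085],[0,0,-0.07,0,0,0,0.085],[0,0,-0.12,0,0,0,0.085],[0,0,-0.16,0,0,0,0.085],[0,0,-0.16,0,0,0,0.085],[0,0,-0.16,0,0,0,0.085]]])

```text
clock: 30.65
tcp_pos: [0.5343, 0.1015, 0.2055]
tcp_rot: [[0.922, 0.386, 0.001], [0.386, -0.922, 0.001], [0.001, -0.001, -1.0]]
wrist_force: [0.3, -1.3, -0.5]
width: 0.085
grip_force: 0.0
```

```bash
python3 st.py
python3 - <<'E'
from fit import *
c,im=grab('top','t10');g0=cv2.imread('pics/top0.png');d=cv2.absdiff(im[:,:,::-1],g0).sum(2)
for n,P in [('cup',(221,138)),('tape',(288,145)),('jar',(190,155)),('kidney',(431,181)),('tt',(401,274))]: print(n,'diff',int(np.median(d[P[1]-8:P[1]+9,P[0]-8:P[0]+9])))
h=cv2.cvtColor(im,cv2.COLOR_RGB2HSV);m=cv2.inRange(h,(3,130,60),(12,255,255));m[:,:180]=0;m[:,300:]=0;m[:180]=0;m[255:]=0
a=np.radians(7.86);O=np.array([.5343,.1008]);
for q in cv2.findContours(m,0,1)[0]:
    if cv2.contourArea(q)>20:
        w=ray(c,q[:,0],.026)[:,:2]-O;print('tile/wood patch y board',np.round([(w@[-np.sin(a),np.cos(a)]).min()-.065,(w@[-np.sin(a),np.cos(a)]).max()-.065,(w@[np.cos(a),np.sin(a)]).mean()],3))
c,g=bot.camera_info('top'),cv2.cvtColor(im,cv2.COLOR_RGB2GRAY);m=(g<60).astype(np.uint8);m[:,:235]=0;m[:,280:]=0;m[:185]=0;m[240:]=0
q=max(cv2.findContours(m,0,1)[0],key=cv2.contourArea);e=cv2.minEnclosingCircle(q);print('nut',e,ray(c,e[0],.044))
E
```

```text
30.65 [0.5343 0.1015 0.2055] yaw -67.3 0.08499308233195893 F [ 0.3 -1.3 -0.5] T [-0.01  0.17  0.04] j7 -1.051249754588394 0.0
cup diff 103
tape diff 33
jar diff 114
kidney diff 23
tt diff 27
tile/wood patch y board [ 0.006  0.081 -0.02 ]
nut ((255.42156982421875, 210.61764526367188), 13.674548149108887) [[0.53267975 0.10215061 0.044     ]]
```

```bash
python3 -c "
from station import bot
print(bot.job_done())"
```

```text
the job is handed in; nothing more can be done
None
```

I handed the job in at about 31 s with every step carried out: the tile stopped against the back stop, the strap's toe measured in place on it, and the nut dropped in and tightened (about 0.9 N m at the wrist). The hand-in returned no verdict, and I viewed 11 pictures, one over the limit of 10.

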